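Make up two weld kits from stock

TASK

Make up the two weld kits from the stock on the bench: the blue tray gets the round flange and the bright tube, the yellow tray gets the red gusset plate, the rusty tube and the hex nut. Stand the flange and the gusset on edge in their tray's slot, keeping them on edge all the way there, and lay each tube and the nut flat in a compartment, no two parts in the same compartment. Leave the pliers and the magnet where they are, and leave everything released and at rest.

Things in the scene. Friction and masses are not known exactly. Their poses are not given: they have to be found in the camera images.
- blue_tray: fixed blue-painted kit tray, 124 x 154 mm (x, y). Origin: centre of underside, z up, x away from the robot within 0.3 rad. Slot along y centred at x +41, y 0: 16 wide, 80 long, floor at z 4, walls straight to z 24, flaring to a 26 mm mouth at z 33. Two compartments, each 76 (x) x 71 (y), centres x -18, y +37.5 and -37.5; floor z 3, low walls to z 10 (mm)
- yellow_tray: fixed yellow-painted kit tray, 124 x 154 mm (x, y). Origin: centre of underside, z up, x away from the robot within 0.3 rad. Slot along y centred at x +41, y 0: 16 wide, 80 long, floor at z 4, walls straight to z 24, flaring to a 26 mm mouth at z 33. Two compartments, each 76 (x) x 71 (y), centres x -18, y +37.5 and -37.5; floor z 3, low walls to z 10 (mm)
- stock_rack: fixed light-wood stock rack, 60 x 190 mm (x, y). Origin: centre of underside, z up. Two slots in line along y, centres x 0, y +45 and -45 mm, made like the trays' slots (floor at z 4, rim at z 33 mm). At the start the flange stands in one, the gusset in the other, upper 27 mm free
- flange: bright steel ring flange, 56 mm across, 12 mm thick, with a centre bore and small bolt holes; 0.10 to 0.2 kg. Origin: centre of one flat face; its z axis is the disc's axis and points through the thickness, so the middle of the disc is at z = +6 mm. It stands on edge in the rack at the start, the z axis level within 0.15 rad
- gusset: red-painted steel gusset plate, 56 x 56 x 12 mm, upper corners clipped by 16 mm, one dark hole, 0.10 to 0.2 kg. Origin: centre of one flat face; z axis normal to the plate, through the thickness (middle of the plate at z = +6 mm); -x is its upper edge. It stands on edge in the rack at the start, z axis level
- bright_tube: cut piece of bright, light grey tube, 16 mm across and 46 mm long, lying on the bench. Origin: middle of its underside; y along the tube, z up; it does not roll
- rusty_tube: cut piece of rusty brown tube, 16 mm across and 42 mm long, lying on the bench. Origin: middle of its underside; y along the tube, z up; it does not roll
- nut: bright steel hex nut lying flat on the bench, 30 mm across the flats, 34 mm over the corners, 16 mm high. Origin: centre of the underside, z up; two of its flats face +x and -x, corners at +y and -y
- pliers: bystander: pliers with red handles, 64 x 171 x 16 mm, lying loose on the bench nearer the robot. Origin: centre of the underside, y along them
- magnet: bystander: red welding magnet, an angled block 87 x 91 x 44 mm with a dark knob on top, loose on the bench nearer the robot. Origin: centre of the underside
Not all that is in view belongs to the job. What is shaped like the rusty_tube but orange or pink is not meant. There is more than one size of the flange; the one meant has the size given above.

How it is judged:
By the outcome, as a careful person would: the job done as asked, in the order asked, and still so for the second after the job is handed in, with the robot touching nothing.
It also fails if it takes over 102 s, if anything falls off the work surface, if the arm or the gripper's body presses on something with over 40 N, if the wrist force passes 120 N, or if a joint passes its speed limit or range.

ROBOT

A 7-joint arm with a two-finger parallel gripper is mounted at the origin on the work surface; the furniture and walls round the work are solid. World frame = base frame: x ahead of the robot, y to its left, z up, the work surface at z = 0. Lengths are in m, angles in rad, forces in N, time in s.
With the tool pointing down it reaches from about 0.425 to 0.925 m from the base axis. Payload 6.8 kg.
Tool frame: the origin (TCP) lies on the mounting face of the last link; the fingertips stand 173 mm ahead of it and the grasp point (between the pads) lies 155 mm ahead of it; y points along the fingers, x is the direction in which the jaws open and shut, and the axes are right-handed (so a half turn about y gives the same grasp; the last joint's range is limited). The gripper opens to 85 mm and grips with 20 to 120 N. Pads are 22 mm wide; open, the fingers measure 114 mm over their backs; the gripper's body (76 mm by 85 mm) begins 54 mm behind the grasp point. The pads swing forward as they close: fully open they stand 13 mm farther back than shut.
Start: joints at [-0.108, 0.477, 0.022, 1.555, -0.011, 1.109, -0.083], TCP at [0.675, 0, 0.405] pointing down, gripper open.
Joint ranges: [-2.96, 2.96], [-0.34, 2.1], [-1.41, 1.46], [0.24, 2.44], [-1.37, 4.51], [0.17, 1.92], [-2.96, 2.96]. Speed limits (rad/s): [2.39, 2.39, 3.14, 3.14, 3.14, 3.14, 3.14].

INTERFACE

Orientations are given as a rotation vector (axis times angle).
In Python, from bench import r gives the robot as it stands.
- The arm moves only by the tool step_arm, never from a script. Its arguments are lists of equal length, an entry for each row: "xyz": the shift along the tool's x, y, z scaled (see below), a list of three; "rotation": the turn, a rotation vector about the tool's x, y, z scaled (see below), a list of three. A call has 1 to 20 rows; each row is the pose to reach, as a shift and turn from the pose measured when the call began, along the tool's axes at that moment; what a row does not reach only later rows make up. The controller multiplies each number of a shift by 30 cm and each number of a turn by 90 degrees. A row lasts 1/8 s, in which the tool goes at most 62.5 mm and 10.7 degrees, less where a joint would pass 70% of its speed; a pose out of reach is approached as far as the arm can. A call with a number of a shift or a turn outside -1 to 1 is refused whole. A call with a gripper value outside its range is refused whole. "grip" is the closure, from 0 (fully open) to 1 (shut), set as the call begins (left out, the last holds). The fingers move at their own pace and stop on an object; "force" is the grip in N (left out, the last holds). Time passes only in rows, so rows that repeat a pose let the fingers close. It gives the time, the measured TCP pose, the force and the opening at its end, in the units of the state.
- r.get_obs(): the state, without advancing time (a new reading comes with each control period).
- r.grab_frame(name): name is "scene" or "side" or "wrist"; returns a dict with "pixels" (480x640x3 uint8, red, green, blue), "fx", "fy", "cx", "cy" (pixels), "dist_coeffs" ([k1, k2, p1, p2, k3] as OpenCV has them; the pictures are not rectified), "position" and "attitude" of the camera in the world; the wrist camera has in their place "mount" (4x4, takes a point from camera to tool coordinates, whose origin is the TCP and whose axes are the tool frame's). Camera axes: x right, y down, z forward; pixel columns grow to the right and rows downward; lengths in m; the calibration is good to about 2 mm. A picture is of the moment at which its call begins: read the wrist's pose just before it. There is no depth.
- r.hand_in(): hands the job in, once; it reports no verdict.
The state is a dict: "clock": time; "joints": joint angles; "qvel": joint speeds; "tau": joint torques, N m; "tcp_pos": TCP position; "orientation": TCP orientation; "contact_force": force on the tool from outside, world axes, zero at the start; "moment": the same for the moment, N m; "grip_width": finger opening in m.
Only numpy, scipy, OpenCV 4.12 (cv2) and the standard library are available. Lean on these libraries where they do the work, as an engineer would, in place of code of your own. Each camera call takes 0.05 s, during which the arm holds its last target.

## Working session

There is one attempt and no reset: what is moved stays moved. The work goes in short steps, Python scripts to look and compute and a tool call to move; the robot and the scene stay as the last step left them, time stands still between calls to the robot, and variables do not carry over. Pictures are saved under pics/ and viewed, and the job is handed in when it is done.

Besides the shell and the picture viewer there is one more tool, called after "Request:" by a JSON object that holds its "method" and its "body", one argument or row to a line. step_arm: Moves the arm, as the interface text tells. Its arguments: {"type":"object","properties":{"xyz":{"type":"array"},"rotation":{"type":"array"},"grip":{"type":"number"},"force":{"type":"number"}},"required":["xyz","rotation"]}

```bash
ls -la; mkdir -p pics; python3 - <<'E'
from bench import r
import cv2
o=r.get_obs()
for k,v in o.items(): print(k,v)
for n in ["scene","side","wrist"]:
    f=r.grab_frame(n)
    cv2.imwrite(f"pics/{n}0.png",f["pixels"][:,:,::-1])
    print(n,{k:v for k,v in f.items() if k!="pixels"})
E
```

```text
total 12
drwxr-xr-x  3 agent agent 4096 Dec  7 03:15 .
drwxr-xr-x 23 root  root  4096 Dec  7 03:15 ..
drwxr-xr-x  2 agent agent 4096 Dec  7 03:15 pics
clock 0.0
joints [-0.10808821  0.47779316  0.02232566  1.5564648  -0.01153429  1.10927941
 -0.08308474]
qvel [-0.00135494  0.00128025  0.00257542  0.00101411  0.00078871  0.00060841
  0.00137958]
tau [-5.45967814e-04 -5.96443820e+01  1.60769675e+00 -2.81194621e+01
  1.24063640e-02  9.39900521e-03  2.20753498e-05]
tcp_pos [6.74720429e-01 1.26851221e-05 4.03724159e-01]
orientation [-1.57089379e+00  1.40793724e-03  1.44272006e-03]
contact_force [ 0.59038291 -0.22858324 -1.01726476]
moment [0.03074371 0.01034229 0.00247341]
grip_width 0.08546378653904294
scene {'fx': 515.3055953461889, 'fy': 515.3055953461889, 'cx': 322.21539427527966, 'cy': 233.21383532603005, 'dist_coeffs': array([-0.00166272,  0.        ,  0.        ,  0.        ,  0.        ]), 'position': array([-0.18053263, -0.44084737,  0.80076266]), 'attitude': array([-2.08998575,  1.11115198, -0.4939165 ])}
side {'fx': 587.0621588480229, 'fy': 587.0621588480229, 'cx': 321.15300666248373, 'cy': 245.9825767964704, 'dist_coeffs': array([0.02028731, 0.        , 0.        , 0.        , 0.        ]), 'position': array([0.12592656, 0.87055655, 0.42344954]), 'attitude': array([-0.49545564,  2.39473499, -1.61708798])}
wrist {'fx': 345.51598588288186, 'fy': 345.51598588288186, 'cx': 321.207951477738, 'cy': 241.2741828532331, 'dist_coeffs': array([0.01559135, 0.        , 0.        , 0.        , 0.        ]), 'mount': array([[ 9.99999512e-01, -1.51942318e-04, -9.76515655e-04,
         4.41611125e-04],
       [ 9.02225266e-04, -2.62885590e-01,  9.64826592e-01,
         3.19787888e-02],
       [-4.03309884e-04, -9.64827002e-01, -2.62885325e-01,
         6.75038832e-02],
       [ 0.00000000e+00,  0.00000000e+00,  0.00000000e+00,
         1.00000000e+00]])}
```

View images.

View pics/scene0.png

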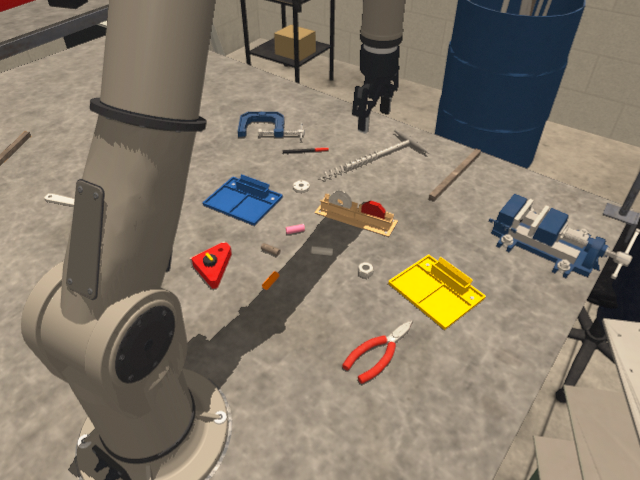

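View pics/side0.png

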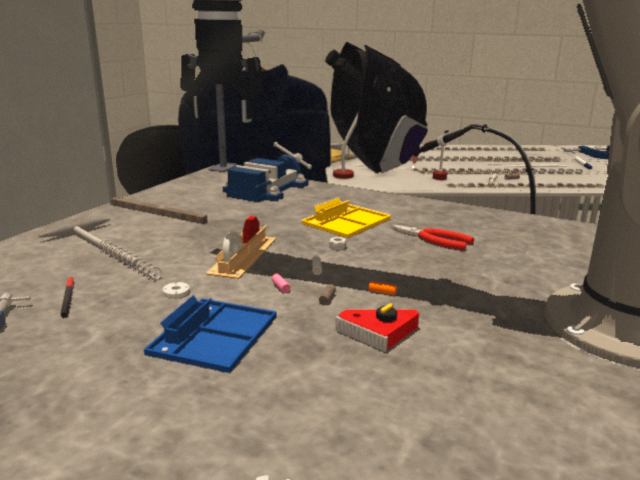

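View pics/wrist0.png

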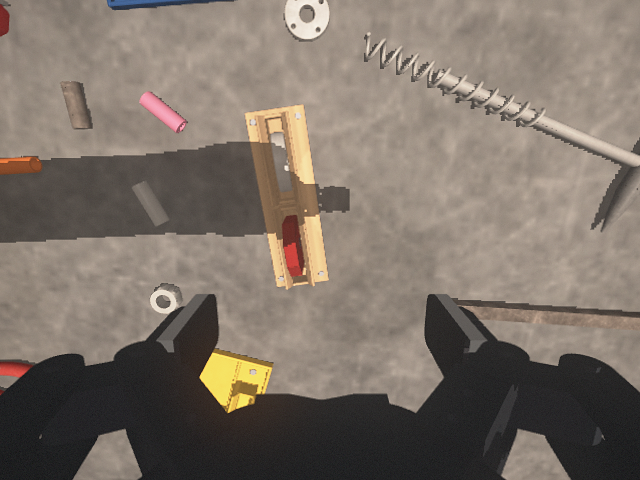

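```bash
cat > h.py <<'E'
import numpy as np, cv2, pickle
from scipy.spatial.transform import Rotation as Ro
from bench import r
GP=0.155
def snap(name,tag):
    o=r.get_obs(); f=r.grab_frame(name); f["obs"]=o
    pickle.dump(f,open(f"pics/{tag}.pkl","wb")); cv2.imwrite(f"pics/{tag}.png",f["pixels"][:,:,::-1]); return f
def load(tag): return pickle.load(open(f"pics/{tag}.pkl","rb"))
def campose(f):
    if "mount" in f:
        T=np.eye(4);T[:3,:3]=Ro.from_rotvec(f["obs"]["orientation"]).as_matrix();T[:3,3]=f["obs"]["tcp_pos"]
        T=T@f["mount"]; return T[:3,:3],T[:3,3]
    return Ro.from_rotvec(f["attitude"]).as_matrix(),np.array(f["position"])
def K(f): return np.array([[f["fx"],0,f["cx"]],[0,f["fy"],f["cy"]],[0,0,1]])
def cast(f,px,z):
    px=np.array(px,float).reshape(-1,1,2)
    u=cv2.undistortPoints(px,K(f),f["dist_coeffs"]).reshape(-1,2)
    R,p=campose(f); d=np.c_[u,np.ones(len(u))]@R.T
    return p+d*((z-p[2])/d[:,2])[:,None]
def proj(f,P):
    R,p=campose(f); P=np.array(P,float).reshape(-1,3)
    rv=cv2.Rodrigues(R.T)[0]; return cv2.projectPoints(P,rv,-R.T@p,K(f),f["dist_coeffs"])[0].reshape(-1,2)
def move(gx,gy,gz,yaw,ori=None):
    """target grasp point & yaw (direction angle of tool x in world; tool down) -> numbers for step_arm"""
    o=r.get_obs(); R0=Ro.from_rotvec(o["orientation"])
    Rt=Ro.from_euler('z',yaw)*Ro.from_rotvec([-np.pi/2,0,0])
    tp=np.array([gx,gy,gz])-Rt.apply([0,GP,0])
    s=R0.inv().apply(tp-o["tcp_pos"])/0.3; t=(R0.inv()*Rt).as_rotvec()/(np.pi/2)
    print("xyz",s.round(4),"rot",t.round(4),"rows>=",int(np.ceil(max(np.linalg.norm(s)*.3/.0625,np.linalg.norm(t)*90/10.7))))
def where():
    o=r.get_obs();R=Ro.from_rotvec(o["orientation"])
    g=o["tcp_pos"]+R.apply([0,GP,0]); x=R.apply([1,0,0]);y=R.apply([0,1,0])
    print("t",round(o["clock"],2),"grasp",g.round(4),"yaw",round(np.arctan2(x[1],x[0]),4),"down",y.round(3),"w",round(o["grip_width"],4),"F",o["contact_force"].round(1)); return g
E
python3 - <<'E'
from h import *
for n in ["scene","side","wrist"]:
    snap(n,n+"1")
f=load("scene1")
im=f["pixels"][:,:,::-1]
def crop(im,x0,y0,x1,y1,s,n): cv2.imwrite(n,cv2.resize(im[y0:y1,x0:x1],None,fx=s,fy=s,interpolation=cv2.INTER_CUBIC))
crop(im,190,160,290,235,8,"pics/blue.png")
crop(im,380,245,490,330,7,"pics/yel.png")
w=load("wrist1")["pixels"][:,:,::-1]
crop(w,230,90,360,300,3,"pics/rackw.png")
crop(w,50,60,200,330,2.2,"pics/partsw.png")
E
```

```text
(no output)
```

View pics/blue.png

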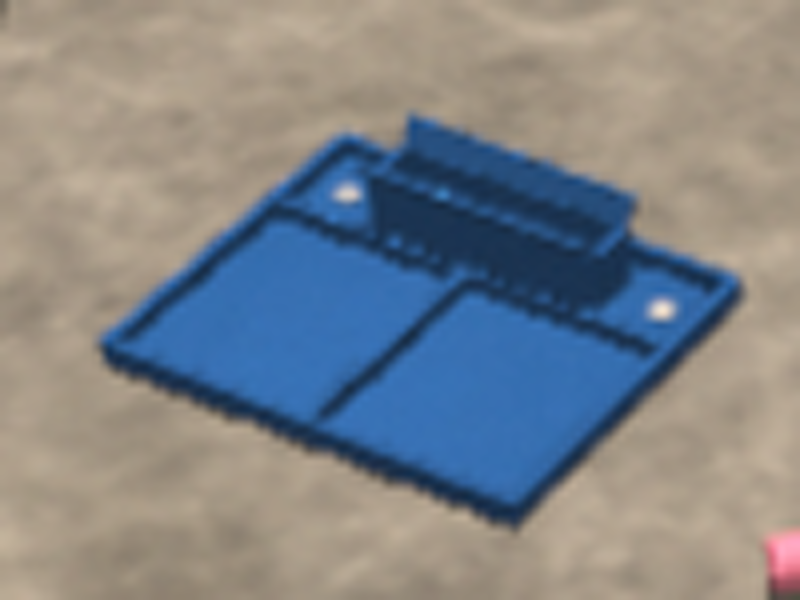

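View pics/yel.png

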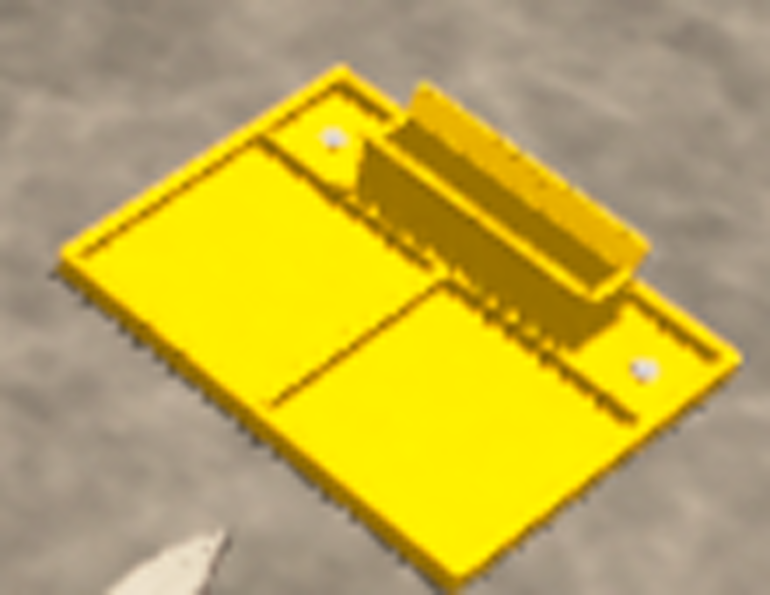

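View pics/rackw.png

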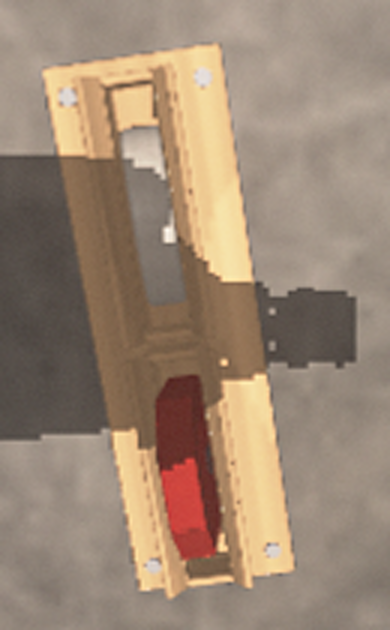

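View pics/partsw.png

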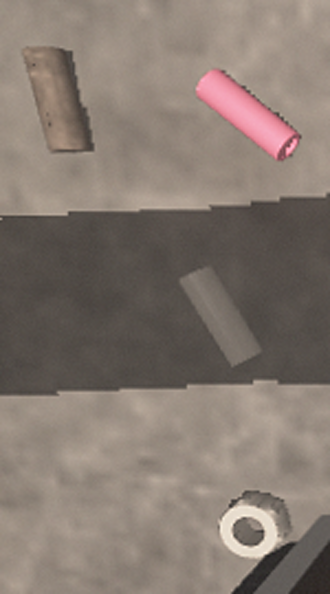

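```bash
python3 - <<'E'
from h import *
f=load("scene1")
def cp(pts,x0,y0,s): return (np.array(pts)+.5)/s-.5+[x0,y0]
for n,pts,x0,y0,s in [("blue",[(105,342),(515,510),(742,280),(345,135)],190,160,8),("yel",[(62,255),(455,578),(740,357),(342,67)],380,245,7)]:
    P=cast(f,cp(pts,x0,y0,s),.010)
    print(n,P.round(4).tolist()); c=P.mean(0)
    print(" c",c.round(4),"sides",[round(np.linalg.norm(P[i]-P[(i+1)%4]),4) for i in range(4)])
    v=(P[3]+P[2]-P[0]-P[1]); print(" ang x",np.arctan2(v[1],v[0])); v=P[0]+P[3]-P[1]-P[2]; print(" ang y",np.arctan2(-v[0],v[1]))
w=load("wrist1")
rk=cast(w,cp([(67,97),(203,76),(273,550),(153,566)],230,90,3),.006); print("rack screws",rk.round(4).tolist())
rk=cast(w,cp([(43,72),(218,44),(295,570),(140,590)],230,90,3),.004); print("rack corners",rk.round(4).tolist(),rk.mean(0),[round(np.linalg.norm(rk[i]-rk[(i+1)%4]),4) for i in range(4)])
for n,p in [("rusty",[(48,48),(72,150)]),("bright",[(195,275),(246,357)])]:
    P=cast(w,cp(p,50,60,2.2),.012); d=P[1]-P[0]; print(n,P.round(4).tolist(),P.mean(0).round(4),np.linalg.norm(d),np.arctan2(d[1],d[0]))
fl=cast(w,cp([(122,132),(160,127),(185,302),(148,304)],230,90,3),.05);print("flange@50",fl.round(4).tolist())
gu=cast(w,cp([(160,395),(200,377),(213,556),(175,556)],230,90,3),.05);print("gusset@50",gu.round(4).tolist())
E
```

```text
blue [[0.4654, 0.3375, 0.01], [0.4756, 0.1859, 0.01], [0.598, 0.1964, 0.01], [0.5861, 0.3474, 0.01]]
 c [0.5313 0.2668 0.01  ] sides [np.float64(0.152), np.float64(0.1229), np.float64(0.1515), np.float64(0.1211)]
 ang x 0.083462395166853
 ang y 0.07259948842731163
yel [[0.492, -0.158, 0.01], [0.448, -0.3025, 0.01], [0.5665, -0.3381, 0.01], [0.6102, -0.1925, 0.01]]
 c [ 0.5292 -0.2478  0.01  ] sides [np.float64(0.151), np.float64(0.1237), np.float64(0.1519), np.float64(0.1231)]
 ang x -0.28784759386566977
 ang y -0.2934348230898745
rack screws [[0.6053, 0.0916, 0.006], [0.6509, 0.0982, 0.006], [0.674, -0.0694, 0.006], [0.6287, -0.0758, 0.006]]
rack corners [[0.5974, 0.0996, 0.004], [0.6559, 0.1084, 0.004], [0.6823, -0.0782, 0.004], [0.6232, -0.0863, 0.004]] [0.63969855 0.01085794 0.004     ] [np.float64(0.0592), np.float64(0.1884), np.float64(0.0597), np.float64(0.1877)]
rusty [[0.4372, 0.1268, 0.012], [0.4395, 0.085, 0.012]] [0.4383 0.1059 0.012 ] 0.04183418993877788 -1.5149473294280393
bright [[0.4862, 0.0297, 0.012], [0.5051, -0.0095, 0.012]] [0.4956 0.0101 0.012 ] 0.04352935935838191 -1.1210882216512852
flange@50 [[0.6295, 0.0789, 0.05], [0.6408, 0.0803, 0.05], [0.647, 0.0287, 0.05], [0.6355, 0.0281, 0.05]]
gusset@50 [[0.6383, -0.0007, 0.05], [0.6511, 0.0052, 0.05], [0.6543, -0.055, 0.05], [0.6417, -0.055, 0.05]]
```

```bash
python3 - <<'E'
from h import *
where(); move(.637,.055,.13,.13)
w=load("wrist1"); print(cast(w,[[163.1,300.4]],.016), cast(w,[[35,165],[163,112]],.01))
E
```

```text
t 0.3 grasp [ 0.6748 -0.      0.2493] yaw -0.0 down [-0.001 -0.    -1.   ] w 0.0855 F [ 0.1 -0.7 -0.1]
xyz [-0.1262  0.3979  0.1834] rot [ 0.     -0.0828 -0.0004] rows>= 3
[[ 0.49790598 -0.09808791  0.016     ]] [[0.38394795 0.04905926 0.01      ]
 [0.51930702 0.10035792 0.01      ]]
```

Request:
{"method": "step_arm", "body": {
  "xyz": [
    [-0.126, 0.398, 0.183],
    [-0.126, 0.398, 0.183],
    [-0.126, 0.398, 0.183],
    [-0.126, 0.398, 0.183],
    [-0.126, 0.398, 0.183]
  ],
  "rotation": [
    [0, -0.083, 0],
    [0, -0.083, 0],
    [0, -0.083, 0],
    [0, -0.083, 0],
    [0, -0.083, 0]
  ],
  "grip": 0.3
}}

```text
clock: 0.92
tcp_pos: [0.6386, 0.0537, 0.2871]
orientation: [-1.569, -0.104, 0.098]
contact_force: [-0.3, -0.2, 0.0]
grip_width: 0.0597
```

```bash
python3 - <<'E'
from h import *
where(); f=snap("wrist","w2"); where()
E
```

```text
t 0.93 grasp [0.6391 0.0536 0.1321] yaw 0.1285 down [ 0.003 -0.    -1.   ] w 0.0597 F [-0.3 -0.2  0. ]
t 0.97 grasp [0.639  0.0537 0.1321] yaw 0.1285 down [ 0.003 -0.    -1.   ] w 0.0596 F [-0.5  0.1 -0.2]
```

View pics/w2.png

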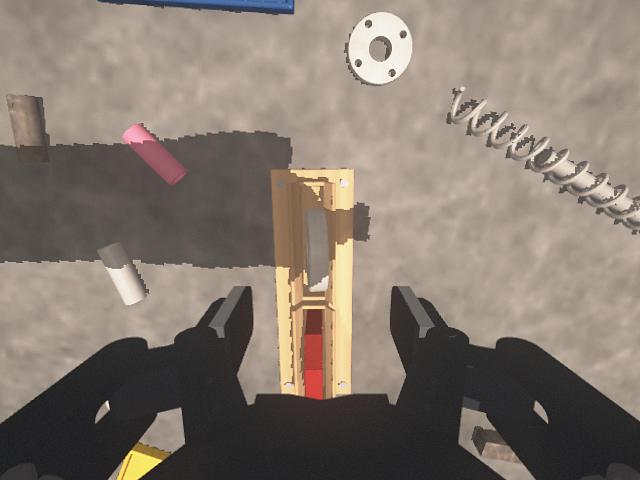

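```bash
python3 - <<'E'
from h import *
f=load("w2")
def cp(pts,x0,y0,s): return (np.array(pts)+.5)/s-.5+[x0,y0]
im=f["pixels"][:,:,::-1]
cv2.imwrite("pics/w2c.png",cv2.resize(im[150:400,260:370],None,fx=2.4*2,fy=2.4,interpolation=cv2.INTER_CUBIC))
cv2.imwrite("pics/w2d.png",cv2.resize(im[180:310,280:350],None,fx=4.6,fy=4.6,interpolation=cv2.INTER_CUBIC))
where()
print(cast(f,[[307,250],[328,250]],.06),cast(f,[[305,350],[324,350]],.06))
print(proj(f,[[.639,.0537,.132]]))
d=cast(f,[[348,48],[413,48]],.012); print(np.linalg.norm(d[0]-d[1]))
E
```

```text
t 0.97 grasp [0.639  0.0537 0.1321] yaw 0.1285 down [ 0.003 -0.    -1.   ] w 0.0596 F [-0.5  0.1 -0.2]
[[0.6302539  0.06147749 0.06      ]
 [0.64252924 0.06304966 0.06      ]] [[ 0.63680698 -0.00493596  0.06      ]
 [ 0.64885447 -0.0034058   0.06      ]]
[[319.90381372 323.93495388]]
0.04092908189043765
```

View pics/w2d.png

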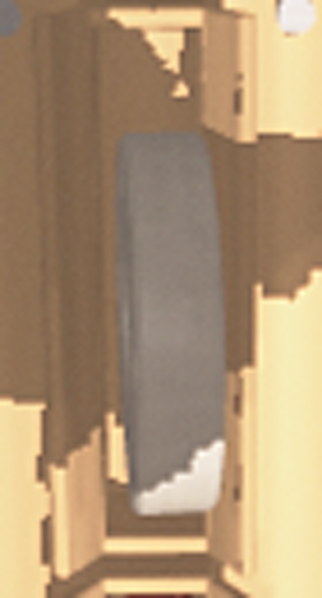

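```bash
python3 - <<'E'
from h import *
f=load("w2"); R,p=campose(f)
a,b=cast(f,[[316,208.6],[319,291]],.032)
da,db=[(q-p)/np.linalg.norm(q-p) for q in (a,b)]
m=da+db; m/=m[2]; c=p+m*(.032-p[2]); print(c, "halfangle->r",np.linalg.norm(c-p)*np.sin(np.arccos(da@db)/2))
for x,z in [(.636,.055)]: move(.6365,c[1],.054,.13)
E
```

```text
[0.63719246 0.05411319 0.032     ] halfangle->r 0.027567021185086363
xyz [-0.0073  0.2604  0.0024] rot [ 0.0004 -0.001   0.0022] rows>= 2
```

Request:
{"method": "step_arm", "body": {
  "xyz": [
    [-0.007, 0.1, 0.002],
    [-0.007, 0.2, 0.002],
    [-0.007, 0.262, 0.002],
    [-0.007, 0.262, 0.002],
    [-0.007, 0.262, 0.002],
    [-0.007, 0.262, 0.002]
  ],
  "rotation": [
    [0, 0, 0.002],
    [0, 0, 0.002],
    [0, 0, 0.002],
    [0, 0, 0.002],
    [0, 0, 0.002],
    [0, 0, 0.002]
  ],
  "grip": 0.4
}}

```text
clock: 1.72
tcp_pos: [0.6372, 0.054, 0.2098]
orientation: [-1.569, -0.103, 0.099]
contact_force: [0.1, 0.0, 0.4]
grip_width: 0.0516
```

Request:
{"method": "step_arm", "body": {
  "xyz": [
    [0, 0, 0],
    [0, 0, 0],
    [0, 0, 0],
    [0, 0, 0],
    [0, 0, 0]
  ],
  "rotation": [
    [0, 0, 0],
    [0, 0, 0],
    [0, 0, 0],
    [0, 0, 0],
    [0, 0, 0]
  ],
  "grip": 1,
  "force": 60
}}

```text
clock: 2.35
tcp_pos: [0.6363, 0.054, 0.2102]
orientation: [-1.569, -0.101, 0.101]
contact_force: [-5.6, -0.7, 7.5]
grip_width: 0.011
```

```bash
python3 - <<'E'
from h import *
where(); f=snap("wrist","w3")
E
```

```text
t 2.35 grasp [0.6362 0.0538 0.0552] yaw 0.1285 down [-0.    -0.001 -1.   ] w 0.011 F [-5.6 -0.7  7.5]
```

View pics/w3.png

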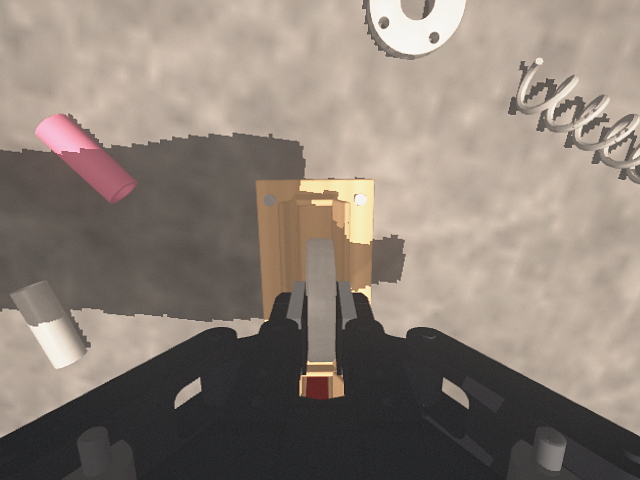

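Request:
{"method": "step_arm", "body": {
  "xyz": [
    [0, -0.06, 0],
    [0, -0.15, 0],
    [0, -0.3, 0],
    [0, -0.3, 0],
    [0, -0.3, 0]
  ],
  "rotation": [
    [0, 0, 0],
    [0, 0, 0],
    [0, 0, 0],
    [0, 0, 0],
    [0, 0, 0]
  ]
}}

```text
clock: 3.02
tcp_pos: [0.6361, 0.054, 0.3006]
orientation: [-1.569, -0.101, 0.101]
contact_force: [-0.3, 0.7, -1.1]
grip_width: 0.0109
```

```bash
python3 - <<'E'
from h import *
where(); move(.572,.270,.145,.08)
E
```

```text
t 3.02 grasp [0.6361 0.0539 0.1456] yaw 0.1286 down [-0.    -0.001 -1.   ] w 0.0109 F [-0.3  0.7 -1.1]
xyz [-0.1197  0.0016  0.7415] rot [ 0.0004  0.0309 -0.0001] rows>= 4
```

Request:
{"method": "step_arm", "body": {
  "xyz": [
    [-0.06, 0, 0.2],
    [-0.12, 0, 0.4],
    [-0.12, 0, 0.4],
    [-0.12, 0, 0.4],
    [-0.12, 0, 0.4]
  ],
  "rotation": [
    [0, 0.031, 0],
    [0, 0.031, 0],
    [0, 0.031, 0],
    [0, 0.031, 0],
    [0, 0.031, 0]
  ]
}}

```text
clock: 3.65
tcp_pos: [0.5855, 0.1666, 0.3]
orientation: [-1.572, -0.06, 0.061]
contact_force: [0.3, 0.2, -1.2]
grip_width: 0.0106
```

```bash
python3 - <<'E'
from h import *
where(); f=snap("wrist","w4")
E
```

```text
t 3.65 grasp [0.5854 0.1663 0.145 ] yaw 0.0774 down [-0.001 -0.002 -1.   ] w 0.0106 F [ 0.3  0.2 -1.2]
```

View pics/w4.png

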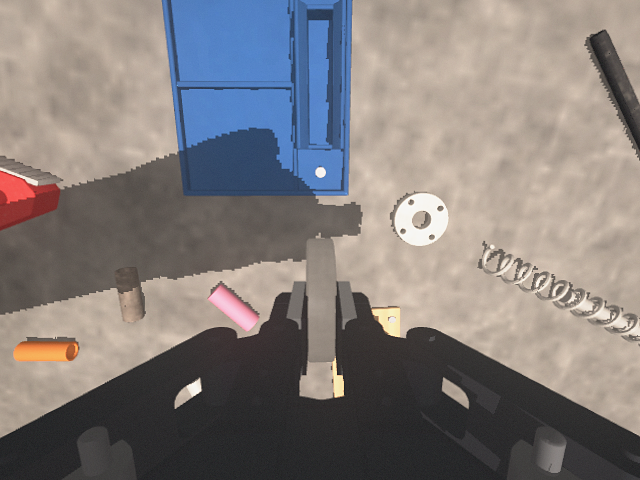

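```bash
python3 - <<'E'
from h import *
f=load("w4"); im=f["pixels"][:,:,::-1]
cv2.imwrite("pics/w4c.png",cv2.resize(cv2.convertScaleAbs(im[0:200,160:360],alpha=1.6),None,fx=3,fy=3,interpolation=cv2.INTER_CUBIC))
E
```

```text
(no output)
```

View pics/w4c.png

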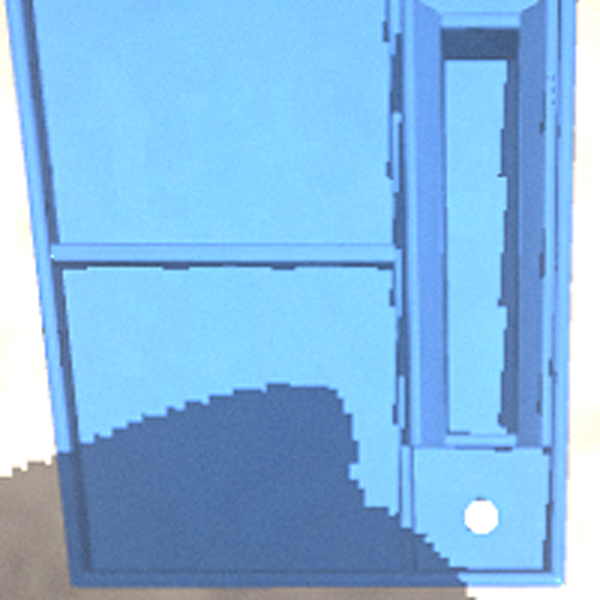

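```bash
python3 - <<'E'
from h import *
f=load("w4")
def cp(pts,x0,y0,s): return (np.array(pts)+.5)/s-.5+[x0,y0]
a=cast(f,cp([(443,40),(520,40),(443,430),(520,430)],160,0,3),.024); print("throat24",a.round(4).tolist(),np.linalg.norm(a[0]-a[1]),np.linalg.norm(a[2]-a[3]))
m0=(a[0]+a[1])/2;m1=(a[2]+a[3])/2; d=m0-m1; print("yaw",np.arctan2(-d[0],d[1]))
b=cast(f,cp([(440,448),(520,448),(440,12),(520,12)],160,0,3),.033);print("rim33",b.round(4).tolist())
c=cast(f,cp([(52,253),(70,578),(563,580)],160,0,3),.010);print(c.round(4).tolist(), np.linalg.norm(c[1]-c[2]))
print(proj(f,[.572,.270,.024]))
where(); move(.572,.270,.145,.08)
E
```

```text
throat24 [[0.5658, 0.3118, 0.024], [0.5815, 0.313, 0.024], [0.5708, 0.2353, 0.024], [0.5882, 0.2366, 0.024]] 0.01581289100294995 0.01740568737515119
yaw 0.07612786526048015
rim33 [[0.5708, 0.2314, 0.033], [0.5882, 0.2327, 0.033], [0.5654, 0.3137, 0.033], [0.5811, 0.3149, 0.033]]
[[0.4787, 0.267, 0.01], [0.4804, 0.1929, 0.01], [0.6023, 0.2019, 0.01]] 0.1222217775361763
[[312.69481085  87.62440728]]
t 3.7 grasp [0.5854 0.1663 0.1451] yaw 0.0773 down [-0.001 -0.002 -1.   ] w 0.0107 F [ 0.5  0.1 -0.5]
xyz [-1.840e-02 -3.000e-04  3.471e-01] rot [ 0.0011 -0.0017 -0.0004] rows>= 2
```

Request:
{"method": "step_arm", "body": {
  "xyz": [
    [-0.001, 0, 0.18],
    [-0.002, 0, 0.355],
    [-0.002, 0, 0.355],
    [-0.002, 0, 0.355],
    [-0.002, 0, 0.355]
  ],
  "rotation": [
    [0, 0, 0],
    [0, 0, 0],
    [0, 0, 0],
    [0, 0, 0],
    [0, 0, 0]
  ]
}}

```text
clock: 4.32
tcp_pos: [0.5775, 0.2705, 0.2998]
orientation: [-1.573, -0.058, 0.059]
contact_force: [-0.6, 0.7, -1.5]
grip_width: 0.0108
```

```bash
python3 - <<'E'
from h import *
where(); f=snap("wrist","w5"); snap("side","s5"); snap("scene","c5")
im=load("s5")["pixels"][:,:,::-1]; cv2.imwrite("pics/s5c.png",cv2.resize(im[150:400,100:330],None,fx=2.4,fy=2.4))
E
```

```text
t 4.33 grasp [0.5774 0.27   0.1448] yaw 0.074 down [-0.    -0.003 -1.   ] w 0.0108 F [-0.6  0.7 -1.5]
```

View pics/w5.png

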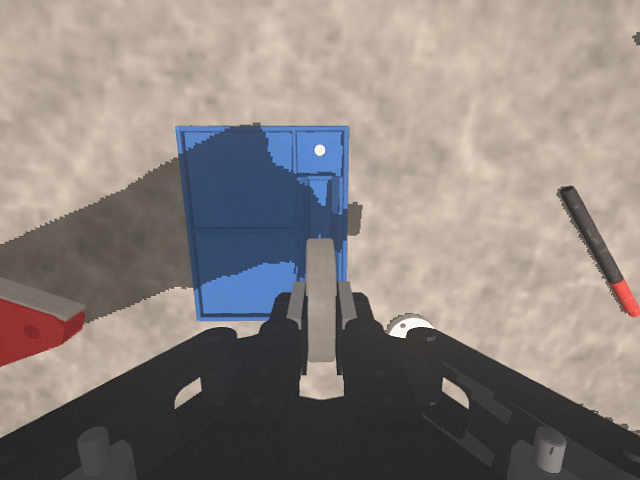

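View pics/s5c.png

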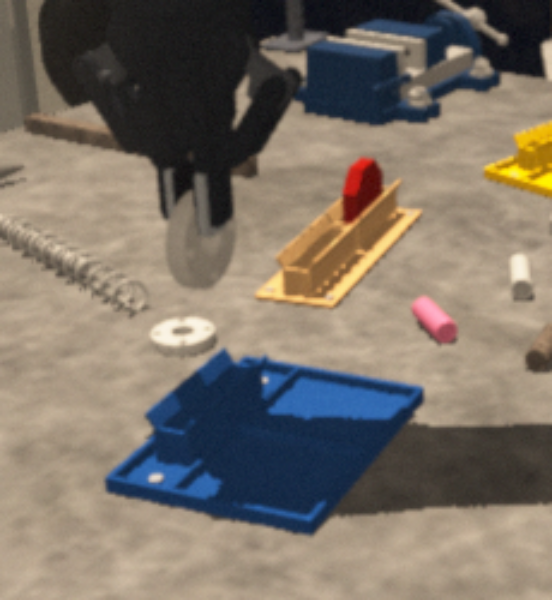

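```bash
python3 - <<'E'
from h import *
f=load("w5"); im=f["pixels"][:,:,::-1]
cv2.imwrite("pics/w5c.png",cv2.resize(cv2.convertScaleAbs(im[115:255,270:360],alpha=1.8),None,fx=5,fy=4.2,interpolation=cv2.INTER_CUBIC))
c=cast(f,[[177,127],[348.5,126.5],[198.5,320]],.010);print(c.round(4).tolist(),np.linalg.norm(c[1]-c[0]),np.linalg.norm(c[2]-c[0]))
d=c[1]-c[0];print("yaw",np.arctan2(d[1],d[0]))
ctr=(c[1]+c[2])/2; print(ctr)
e=d/np.linalg.norm(d); print("slot",ctr+.041*e)
E
```

```text
[[0.47, 0.3429, 0.01], [0.5909, 0.3523, 0.01], [0.482, 0.1924, 0.01]] 0.12117199790741259 0.15096284295196272
yaw 0.07787437699098936
[0.53641832 0.27232485 0.01      ]
slot [0.57729406 0.27551447 0.01      ]
```

View pics/w5c.png

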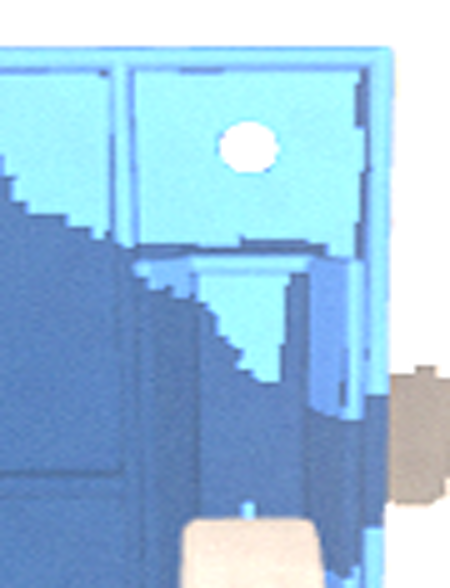

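Request:
{"method": "step_arm", "body": {
  "xyz": [
    [-0.001, 0.08, 0.012],
    [-0.001, 0.16, 0.012],
    [-0.001, 0.22, 0.012],
    [-0.001, 0.26, 0.012],
    [-0.001, 0.295, 0.012],
    [-0.001, 0.295, 0.012],
    [-0.001, 0.295, 0.012]
  ],
  "rotation": [
    [0, 0, 0],
    [0, 0, 0],
    [0, 0, 0],
    [0, 0, 0],
    [0, 0, 0],
    [0, 0, 0],
    [0, 0, 0]
  ]
}}

```text
clock: 5.35
tcp_pos: [0.5768, 0.2748, 0.2119]
orientation: [-1.572, -0.059, 0.059]
contact_force: [0.1, -0.5, -1.5]
grip_width: 0.0111
```

```bash
python3 - <<'E'
from h import *
where(); snap("side","s6")
im=load("s6")["pixels"][:,:,::-1]; cv2.imwrite("pics/s6c.png",cv2.resize(im[200:400,100:330],None,fx=3,fy=3))
E
```

```text
t 5.35 grasp [0.5768 0.2746 0.0569] yaw 0.0751 down [ 0.    -0.002 -1.   ] w 0.0111 F [ 0.1 -0.5 -1.5]
```

View pics/s6c.png

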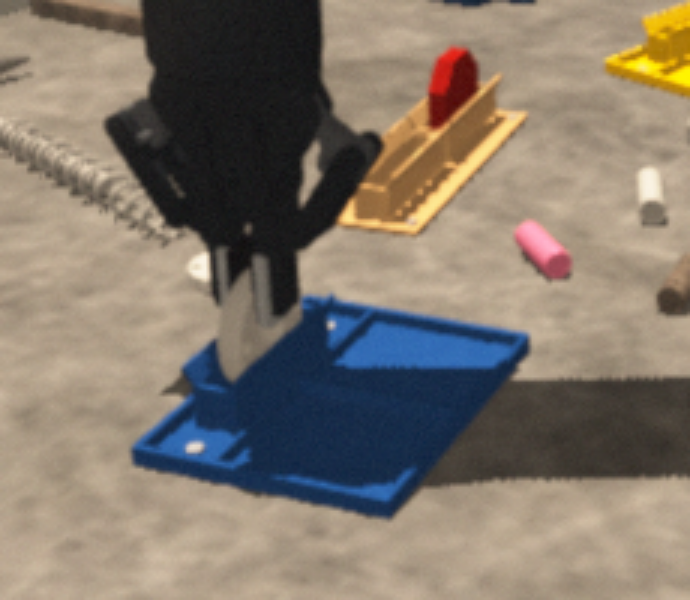

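Flange is in the slot with no side force, about 1.7 mm off the floor. Lower slightly, open, retreat.

Request:
{"method": "step_arm", "body": {
  "xyz": [
    [0, 0.005, 0],
    [0, 0.006, 0]
  ],
  "rotation": [
    [0, 0, 0],
    [0, 0, 0]
  ]
}}

```text
clock: 5.65
tcp_pos: [0.5769, 0.2749, 0.2104]
orientation: [-1.572, -0.06, 0.058]
contact_force: [0.1, 0.6, 0.5]
grip_width: 0.0107
```

Request:
{"method": "step_arm", "body": {
  "xyz": [
    [0, 0, 0],
    [0, 0, 0],
    [0, 0, 0],
    [0, 0, 0]
  ],
  "rotation": [
    [0, 0, 0],
    [0, 0, 0],
    [0, 0, 0],
    [0, 0, 0]
  ],
  "grip": 0.5
}}

```text
clock: 6.15
tcp_pos: [0.5769, 0.2749, 0.2104]
orientation: [-1.572, -0.06, 0.058]
contact_force: [-0.0, -0.1, 0.2]
grip_width: 0.0428
```

Request:
{"method": "step_arm", "body": {
  "xyz": [
    [0, -0.1, 0],
    [0, -0.25, 0],
    [0, -0.25, 0],
    [0, -0.25, 0]
  ],
  "rotation": [
    [0, 0, 0],
    [0, 0, 0],
    [0, 0, 0],
    [0, 0, 0]
  ]
}}

```text
clock: 6.65
tcp_pos: [0.5766, 0.2748, 0.2852]
orientation: [-1.572, -0.059, 0.058]
contact_force: [-0.4, 0.3, -1.0]
grip_width: 0.0428
```

```bash
python3 - <<'E'
from h import *
where(); snap("wrist","w7"); move(.4956,.0101,.13,.45)
E
```

```text
t 6.65 grasp [0.5767 0.2746 0.1302] yaw 0.075 down [ 0.001 -0.002 -1.   ] w 0.0428 F [-0.4  0.3 -1. ]
xyz [-3.347e-01  7.000e-04 -8.594e-01] rot [ 0.0014 -0.2386 -0.0007] rows>= 5
```

View pics/w7.png

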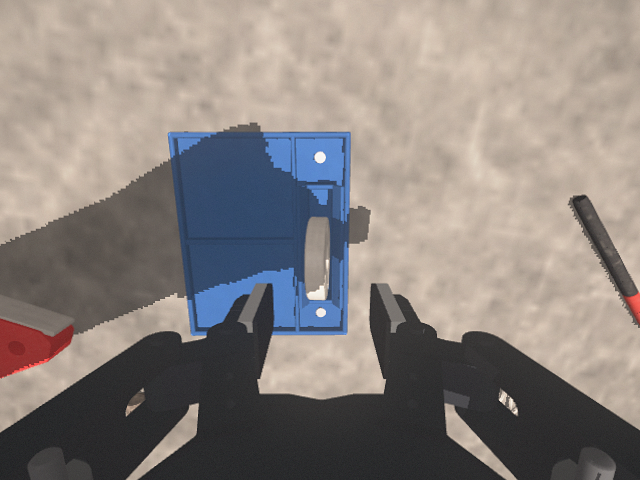

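Request:
{"method": "step_arm", "body": {
  "xyz": [
    [-0.06, 0, -0.17],
    [-0.12, 0, -0.34],
    [-0.19, 0, -0.51],
    [-0.26, 0, -0.68],
    [-0.335, 0, -0.86],
    [-0.335, 0, -0.86],
    [-0.335, 0, -0.86]
  ],
  "rotation": [
    [0, -0.05, 0],
    [0, -0.1, 0],
    [0, -0.15, 0],
    [0, -0.2, 0],
    [0, -0.239, 0],
    [0, -0.239, 0],
    [0, -0.239, 0]
  ]
}}

```text
clock: 7.58
tcp_pos: [0.4954, 0.0102, 0.2846]
orientation: [-1.543, -0.351, 0.354]
contact_force: [1.0, 0.9, 0.3]
grip_width: 0.0426
```

```bash
python3 - <<'E'
from h import *
where(); f=snap("wrist","w8");print(proj(f,[.4956,.0101,.012]))
E
```

```text
t 7.58 grasp [0.4952 0.0098 0.1296] yaw 0.4498 down [-0.002 -0.002 -1.   ] w 0.0426 F [1.  0.9 0.3]
[[321.37238141 243.35994413]]
```

View pics/w8.png

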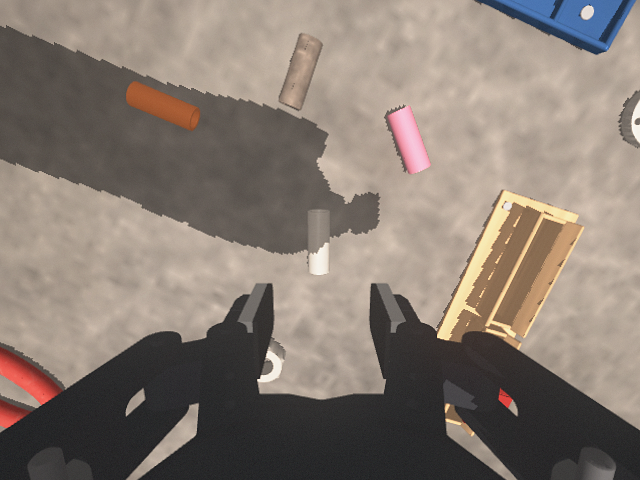

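Request:
{"method": "step_arm", "body": {
  "xyz": [
    [-0.003, 0.12, 0],
    [-0.006, 0.24, 0],
    [-0.006, 0.33, 0],
    [-0.006, 0.363, 0],
    [-0.006, 0.363, 0],
    [-0.006, 0.363, 0]
  ],
  "rotation": [
    [0, 0, 0],
    [0, 0, 0],
    [0, 0, 0],
    [0, 0, 0],
    [0, 0, 0],
    [0, 0, 0]
  ]
}}

```text
clock: 8.38
tcp_pos: [0.4945, 0.0104, 0.1767]
orientation: [-1.543, -0.355, 0.354]
contact_force: [-0.2, -0.6, -0.3]
grip_width: 0.0423
```

Request:
{"method": "step_arm", "body": {
  "xyz": [
    [0, 0, 0],
    [0, 0, 0],
    [0, 0, 0],
    [0, 0, 0]
  ],
  "rotation": [
    [0, 0, 0],
    [0, 0, 0],
    [0, 0, 0],
    [0, 0, 0]
  ],
  "grip": 1,
  "force": 50
}}

```text
clock: 8.88
tcp_pos: [0.4951, 0.0105, 0.1778]
orientation: [-1.543, -0.356, 0.353]
contact_force: [-0.2, 1.4, 6.1]
grip_width: 0.0146
```

```bash
python3 - <<'E'
from h import *
where()
E
```

```text
t 8.88 grasp [0.4955 0.0103 0.0228] yaw 0.4519 down [ 0.003 -0.001 -1.   ] w 0.0146 F [-0.2  1.4  6.1]
```

Request:
{"method": "step_arm", "body": {
  "xyz": [
    [0, -0.2, 0],
    [0, -0.4, 0],
    [0, -0.4, 0],
    [0, -0.4, 0]
  ],
  "rotation": [
    [0, 0, 0],
    [0, 0, 0],
    [0, 0, 0],
    [0, 0, 0]
  ]
}}

```text
clock: 9.38
tcp_pos: [0.4944, 0.0105, 0.298]
orientation: [-1.544, -0.356, 0.352]
contact_force: [-0.7, -0.7, -0.8]
grip_width: 0.0144
```

```bash
python3 - <<'E'
from h import *
where(); move(.5174,.2332,.12,.077)
E
```

```text
t 9.38 grasp [0.4949 0.0103 0.143 ] yaw 0.4518 down [ 0.003 -0.001 -1.   ] w 0.0144 F [-0.7 -0.7 -0.8]
xyz [0.3927 0.0759 0.6345] rot [0.0013 0.2386 0.0016] rows>= 4
```

Request:
{"method": "step_arm", "body": {
  "xyz": [
    [0.1, 0.02, 0.16],
    [0.2, 0.04, 0.32],
    [0.3, 0.06, 0.48],
    [0.393, 0.076, 0.635],
    [0.393, 0.076, 0.635],
    [0.393, 0.076, 0.635],
    [0.393, 0.076, 0.635]
  ],
  "rotation": [
    [0, 0.06, 0],
    [0, 0.12, 0],
    [0, 0.18, 0],
    [0, 0.239, 0],
    [0, 0.239, 0],
    [0, 0.239, 0],
    [0, 0.239, 0]
  ]
}}

```text
clock: 10.25
tcp_pos: [0.5174, 0.2314, 0.2742]
orientation: [-1.573, -0.059, 0.057]
contact_force: [-0.9, -0.4, -0.7]
grip_width: 0.0146
```

```bash
python3 - <<'E'
from h import *
where(); snap("wrist","w9"); move(.5174,.2332,.027,.077)
E
```

```text
t 10.25 grasp [0.5176 0.231  0.1192] yaw 0.0742 down [ 0.002 -0.003 -1.   ] w 0.0146 F [-0.9 -0.4 -0.7]
xyz [-0.0006  0.3084  0.0064] rot [ 0.0017 -0.0019  0.0012] rows>= 2
```

View pics/w9.png

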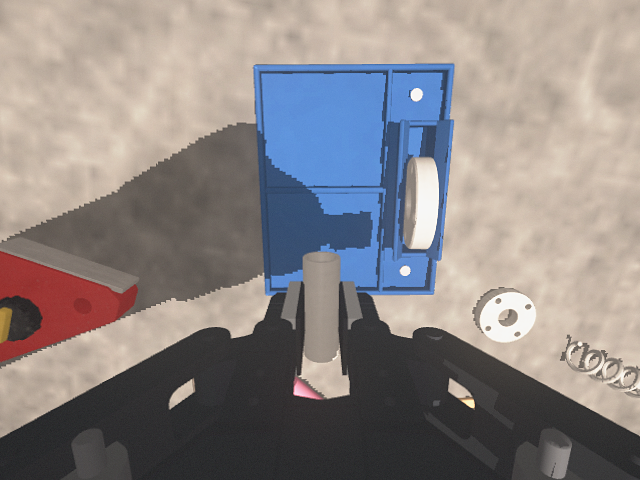

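Tube held horizontally, flange standing at (420,205), tube lines up over the near compartment. Lower, release part-way, retreat.

Request:
{"method": "step_arm", "body": {
  "xyz": [
    [0, 0.1, 0.006],
    [0, 0.2, 0.006],
    [0, 0.27, 0.006],
    [0, 0.308, 0.006],
    [0, 0.308, 0.006],
    [0, 0.308, 0.006]
  ],
  "rotation": [
    [0, 0, 0],
    [0, 0, 0],
    [0, 0, 0],
    [0, 0, 0],
    [0, 0, 0],
    [0, 0, 0]
  ]
}}

```text
clock: 11.05
tcp_pos: [0.518, 0.2328, 0.1827]
orientation: [-1.572, -0.06, 0.055]
contact_force: [0.2, 0.3, 0.1]
grip_width: 0.0142
```

Request:
{"method": "step_arm", "body": {
  "xyz": [
    [0, 0, 0],
    [0, 0, 0],
    [0, 0, 0],
    [0, 0, 0]
  ],
  "rotation": [
    [0, 0, 0],
    [0, 0, 0],
    [0, 0, 0],
    [0, 0, 0]
  ],
  "grip": 0.65
}}

```text
clock: 11.55
tcp_pos: [0.518, 0.2328, 0.1827]
orientation: [-1.572, -0.06, 0.055]
contact_force: [-0.2, 0.1, 0.4]
grip_width: 0.0301
```

Request:
{"method": "step_arm", "body": {
  "xyz": [
    [0, -0.2, 0],
    [0, -0.35, 0],
    [0, -0.35, 0],
    [0, -0.35, 0]
  ],
  "rotation": [
    [0, 0, 0],
    [0, 0, 0],
    [0, 0, 0],
    [0, 0, 0]
  ]
}}

```text
clock: 12.05
tcp_pos: [0.5173, 0.2329, 0.2873]
orientation: [-1.572, -0.06, 0.056]
contact_force: [-0.3, -0.2, -0.4]
grip_width: 0.0295
```

```bash
python3 - <<'E'
from h import *
where(); snap("wrist","w10"); move(.646,-.028,.15,.13)
E
```

```text
t 12.05 grasp [0.5177 0.2325 0.1323] yaw 0.0735 down [ 0.003 -0.002 -1.   ] w 0.0295 F [-0.3 -0.2 -0.4]
xyz [ 0.3648 -0.0582 -0.8985] rot [ 0.002  -0.036   0.0007] rows>= 5
```

View pics/w10.png

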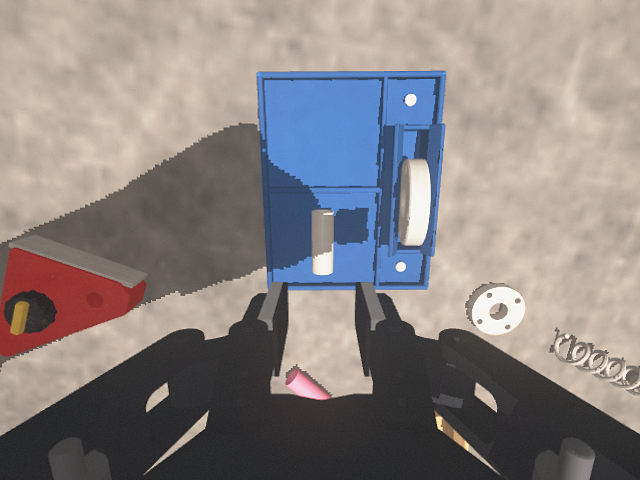

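Request:
{"method": "step_arm", "body": {
  "xyz": [
    [0.07, -0.058, -0.18],
    [0.14, -0.058, -0.36],
    [0.21, -0.058, -0.54],
    [0.28, -0.058, -0.72],
    [0.365, -0.058, -0.9],
    [0.365, -0.058, -0.9],
    [0.365, -0.058, -0.9]
  ],
  "rotation": [
    [0, -0.036, 0],
    [0, -0.036, 0],
    [0, -0.036, 0],
    [0, -0.036, 0],
    [0, -0.036, 0],
    [0, -0.036, 0],
    [0, -0.036, 0]
  ],
  "grip": 0.4
}}

```text
clock: 12.98
tcp_pos: [0.6455, -0.0281, 0.3031]
orientation: [-1.571, -0.1, 0.103]
contact_force: [-0.4, 1.5, -0.1]
grip_width: 0.0509
```

```bash
python3 - <<'E'
from h import *
where(); f=snap("wrist","w11")
im=f["pixels"][:,:,::-1]; cv2.imwrite("pics/w11c.png",cv2.resize(im[160:330,270:370],None,fx=5,fy=3.5,interpolation=cv2.INTER_CUBIC))
E
```

```text
t 12.97 grasp [ 0.6453 -0.0285  0.1481] yaw 0.1298 down [-0.002 -0.003 -1.   ] w 0.0509 F [-0.4  1.5 -0.1]
```

View pics/w11.png

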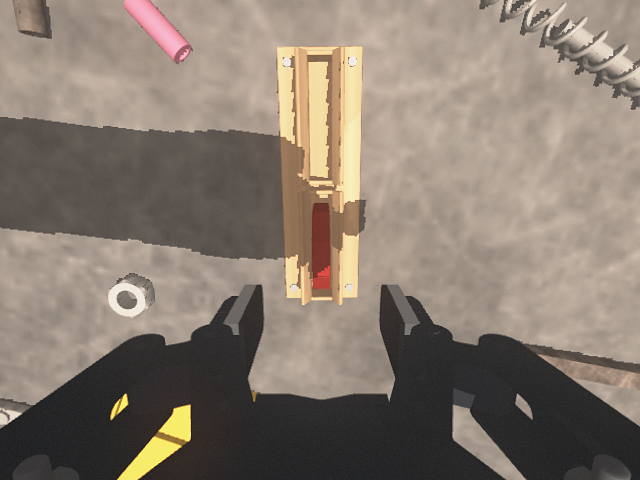

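View pics/w11c.png

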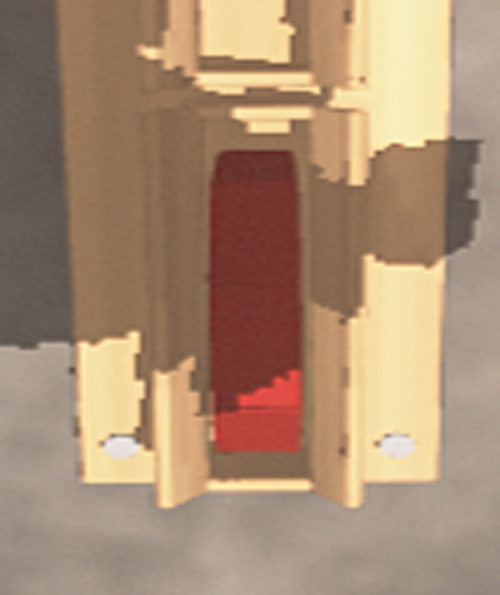

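```bash
python3 - <<'E'
from h import *
f=load("w11"); cr=lambda x,y:[(x+.5)/5-.5+270,(y+.5)/3.5-.5+160]
print(cast(f,[cr(255,285),cr(258,408)],.06).round(4), cast(f,[cr(258,450),cr(255,185)],.044).round(4))
print(cast(f,[cr(211,300),cr(300,300)],.06).round(4))
where();move(.6455,-.035,.053,.13)
E
```

```text
[[ 0.6438 -0.0188  0.06  ]
 [ 0.6472 -0.0422  0.06  ]] [[ 0.6491 -0.0574  0.044 ]
 [ 0.6417 -0.0036  0.044 ]]
[[ 0.6386 -0.0223  0.06  ]
 [ 0.6498 -0.0208  0.06  ]]
t 13.03 grasp [ 0.6452 -0.0274  0.1485] yaw 0.1315 down [-0.001 -0.002 -1.   ] w 0.0511 F [-0.5 -0.  -0.4]
xyz [-0.0027  0.3182 -0.0256] rot [ 0.0013  0.001  -0.0011] rows>= 2
```

Request:
{"method": "step_arm", "body": {
  "xyz": [
    [-0.001, 0.12, -0.01],
    [-0.001, 0.24, -0.011],
    [-0.001, 0.312, -0.011],
    [-0.001, 0.312, -0.011],
    [-0.001, 0.312, -0.011],
    [-0.001, 0.312, -0.011]
  ],
  "rotation": [
    [0, 0, 0],
    [0, 0, 0],
    [0, 0, 0],
    [0, 0, 0],
    [0, 0, 0],
    [0, 0, 0]
  ]
}}

```text
clock: 13.78
tcp_pos: [0.6461, -0.0305, 0.2114]
orientation: [-1.57, -0.104, 0.103]
contact_force: [0.0, -0.3, 0.5]
grip_width: 0.0513
```

Request:
{"method": "step_arm", "body": {
  "xyz": [
    [0, 0, 0],
    [0, 0, 0],
    [0, 0, 0],
    [0, 0, 0],
    [0, 0, 0]
  ],
  "rotation": [
    [0, 0, 0],
    [0, 0, 0],
    [0, 0, 0],
    [0, 0, 0],
    [0, 0, 0]
  ],
  "grip": 1,
  "force": 60
}}

```text
clock: 14.4
tcp_pos: [0.6465, -0.0306, 0.212]
orientation: [-1.571, -0.105, 0.102]
contact_force: [-0.4, 0.1, 6.0]
grip_width: 0.0108
```

```bash
python3 - <<'E'
from h import *
where()
E
```

```text
t 14.4 grasp [ 0.6468 -0.0309  0.057 ] yaw 0.1315 down [ 0.002 -0.002 -1.   ] w 0.0108 F [-0.4  0.1  6. ]
```

Request:
{"method": "step_arm", "body": {
  "xyz": [
    [0, -0.06, 0],
    [0, -0.15, 0],
    [0, -0.33, 0],
    [0, -0.33, 0],
    [0, -0.33, 0]
  ],
  "rotation": [
    [0, 0, 0],
    [0, 0, 0],
    [0, 0, 0],
    [0, 0, 0],
    [0, 0, 0]
  ]
}}

```text
clock: 15.02
tcp_pos: [0.6458, -0.0303, 0.3112]
orientation: [-1.571, -0.105, 0.102]
contact_force: [-0.6, 0.2, -1.9]
grip_width: 0.0106
```

```bash
python3 - <<'E'
from h import *
where(); move(.573,-.2535,.155,-.29)
E
```

```text
t 15.03 grasp [ 0.6461 -0.0307  0.1562] yaw 0.1315 down [ 0.002 -0.002 -1.   ] w 0.0106 F [-0.6  0.2 -1.9]
xyz [-0.3381  0.005  -0.7056] rot [0.0013 0.2684 0.0013] rows>= 4
```

Request:
{"method": "step_arm", "body": {
  "xyz": [
    [-0.08, 0.005, -0.17],
    [-0.16, 0.005, -0.34],
    [-0.24, 0.005, -0.52],
    [-0.338, 0.005, -0.705],
    [-0.338, 0.005, -0.705],
    [-0.338, 0.005, -0.705],
    [-0.338, 0.005, -0.705]
  ],
  "rotation": [
    [0, 0.06, 0],
    [0, 0.12, 0],
    [0, 0.2, 0],
    [0, 0.268, 0],
    [0, 0.268, 0],
    [0, 0.268, 0],
    [0, 0.268, 0]
  ]
}}

```text
clock: 15.9
tcp_pos: [0.5735, -0.2514, 0.3092]
orientation: [-1.56, 0.224, -0.225]
contact_force: [0.6, -0.1, -1.3]
grip_width: 0.0108
```

```bash
python3 - <<'E'
from h import *
where(); f=snap("wrist","w12"); snap("side","s12"); snap("scene","c12")
E
```

```text
t 15.9 grasp [ 0.5737 -0.2515  0.1542] yaw -0.2864 down [ 0.001 -0.001 -1.   ] w 0.0108 F [ 0.6 -0.1 -1.3]
```

View pics/w12.png

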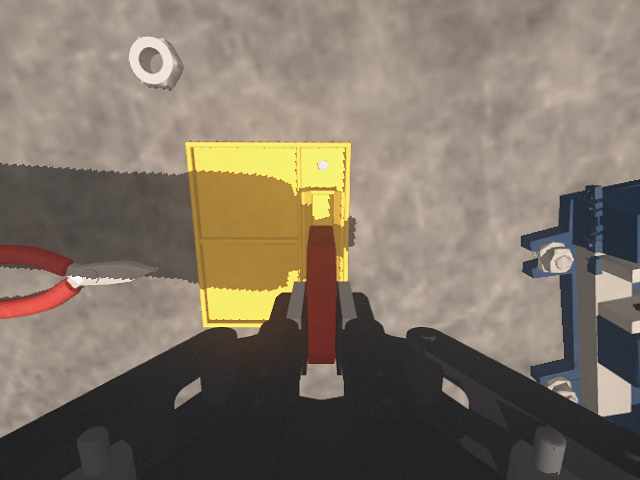

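```bash
python3 - <<'E'
from h import *
f=load("w12"); im=f["pixels"][:,:,::-1]
cv2.imwrite("pics/w12c.png",cv2.resize(im[130:340,180:360],None,fx=4,fy=2.8,interpolation=cv2.INTER_CUBIC))
cv2.imwrite("pics/w12n.png",cv2.resize(im[25:100,115:195],None,fx=7,fy=7,interpolation=cv2.INTER_CUBIC))
E
```

```text
(no output)
```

View pics/w12c.png

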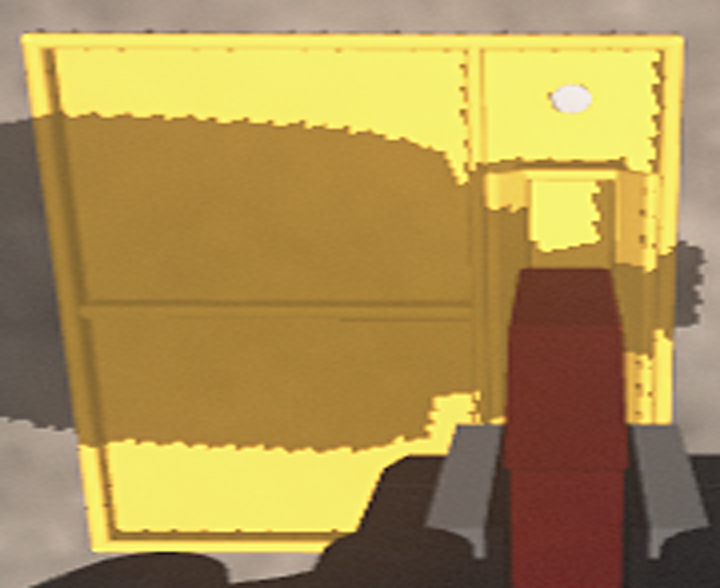

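View pics/w12n.png

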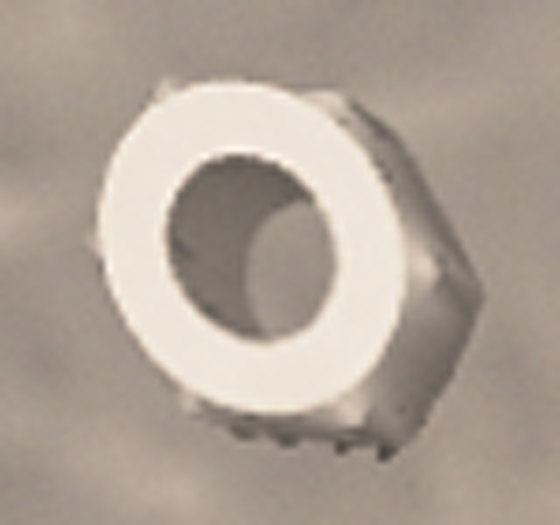

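```bash
python3 - <<'E'
from h import *
f=load("w12")
def cp(pts,x0,y0,sx,sy): return (np.array(pts)+.5)/[sx,sy]-.5+[x0,y0]
c=cast(f,cp([(25,35),(683,37),(95,550)],180,130,4,2.8),.010)
print(c.round(4).tolist(),np.linalg.norm(c[1]-c[0]),np.linalg.norm(c[2]-c[0]))
d=c[1]-c[0];print("yaw",np.arctan2(d[1],d[0]));d2=c[0]-c[2];print(np.arctan2(-d2[0],d2[1]))
ctr=(c[1]+c[2])/2; th=.5*(np.arctan2(d[1],d[0])+np.arctan2(-d2[0],d2[1]));e=np.array([np.cos(th),np.sin(th),0]); print("ctr",ctr,th,"slot",ctr+.041*e)
t=cast(f,cp([(532,200),(614,200),(532,262),(614,262)],180,130,4,2.8),.024); print("throat",t.round(4).tolist(),np.linalg.norm(t[0]-t[1]))
m=(t[0]+t[2]+t[1]+t[3])/4; print("perp offset of slot vs throat",(m-ctr)@e)
n=cast(f,cp([(165,85),(340,97),(428,262),(355,415),(190,405),(95,240)],115,25,7,7),.015)
print("nut",n.round(4).tolist(),n.mean(0))
q=n-n.mean(0); print([round(np.degrees(np.arctan2(v[1],v[0]))%60,1) for v in q],np.linalg.norm(q,axis=1).round(4))
where(); 
E
```

```text
[[0.4975, -0.1553, 0.01], [0.6144, -0.1901, 0.01], [0.454, -0.3003, 0.01]] 0.1219193281133705 0.15143688979021322
yaw -0.2896743956625455
-0.29134413643231966
ctr [ 0.53418845 -0.2452096   0.01      ] -0.29050926604743255 slot [ 0.57347048 -0.25695364  0.01      ]
throat [[0.5758, -0.2218, 0.024], [0.5903, -0.226, 0.024], [0.571, -0.2377, 0.024], [0.5857, -0.2421, 0.024]] 0.015087967055911637
perp offset of slot vs throat 0.04078063483565659
nut [[0.4949, -0.084, 0.015], [0.5105, -0.0895, 0.015], [0.513, -0.1051, 0.015], [0.5006, -0.1158, 0.015], [0.4854, -0.1104, 0.015], [0.4827, -0.0944, 0.015]] [ 0.49785665 -0.09984585  0.015     ]
[np.float64(40.5), np.float64(39.2), np.float64(41.0), np.float64(39.9), np.float64(40.2), np.float64(40.1)] [0.0161 0.0164 0.016  0.0162 0.0164 0.0161]
t 16.05 grasp [ 0.5738 -0.2522  0.1547] yaw -0.2871 down [ 0.002 -0.001 -1.   ] w 0.0105 F [-0.5 -0.8 -1.6]
```

Request:
{"method": "step_arm", "body": {
  "xyz": [
    [0.003, 0.08, -0.016],
    [0.003, 0.16, -0.016],
    [0.003, 0.24, -0.016],
    [0.003, 0.29, -0.016],
    [0.003, 0.32, -0.016],
    [0.003, 0.325, -0.016],
    [0.003, 0.325, -0.016],
    [0.003, 0.325, -0.016]
  ],
  "rotation": [
    [0, 0.002, 0],
    [0, 0.002, 0],
    [0, 0.002, 0],
    [0, 0.002, 0],
    [0, 0.002, 0],
    [0, 0.002, 0],
    [0, 0.002, 0],
    [0, 0.002, 0]
  ]
}}

```text
clock: 17.05
tcp_pos: [0.5734, -0.2571, 0.213]
orientation: [-1.56, 0.226, -0.23]
contact_force: [0.9, -0.5, -1.5]
grip_width: 0.0108
```

```bash
python3 - <<'E'
from h import *
where(); f=snap("scene","c13")
im=f["pixels"][:,:,::-1]; cv2.imwrite("pics/c13c.png",cv2.resize(im[180:350,360:510],None,fx=4,fy=3.5,interpolation=cv2.INTER_CUBIC))
E
```

```text
t 17.05 grasp [ 0.5739 -0.2574  0.058 ] yaw -0.2903 down [ 0.003 -0.002 -1.   ] w 0.0108 F [ 0.9 -0.5 -1.5]
```

View pics/c13c.png

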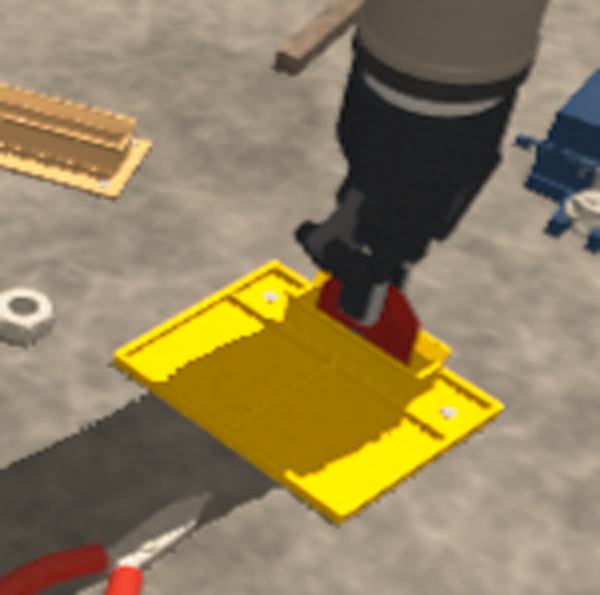

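Gusset is in the slot, 1 mm above the floor, no side force. Release and retreat.

Request:
{"method": "step_arm", "body": {
  "xyz": [
    [0, 0.004, 0],
    [0, 0.004, 0]
  ],
  "rotation": [
    [0, 0, 0],
    [0, 0, 0]
  ]
}}

```text
clock: 17.35
tcp_pos: [0.5736, -0.2572, 0.2121]
orientation: [-1.56, 0.225, -0.231]
contact_force: [0.6, 0.6, 0.6]
grip_width: 0.0111
```

Request:
{"method": "step_arm", "body": {
  "xyz": [
    [0, 0, 0],
    [0, 0, 0],
    [0, 0, 0],
    [0, 0, 0]
  ],
  "rotation": [
    [0, 0, 0],
    [0, 0, 0],
    [0, 0, 0],
    [0, 0, 0]
  ],
  "grip": 0.5
}}

```text
clock: 17.85
tcp_pos: [0.5735, -0.2572, 0.212]
orientation: [-1.56, 0.225, -0.231]
contact_force: [0.5, -0.2, 0.4]
grip_width: 0.0428
```

Request:
{"method": "step_arm", "body": {
  "xyz": [
    [0, -0.1, 0],
    [0, -0.27, 0],
    [0, -0.27, 0],
    [0, -0.27, 0]
  ],
  "rotation": [
    [0, 0, 0],
    [0, 0, 0],
    [0, 0, 0],
    [0, 0, 0]
  ]
}}

```text
clock: 18.35
tcp_pos: [0.5731, -0.2569, 0.2928]
orientation: [-1.56, 0.225, -0.231]
contact_force: [-0.6, 0.5, -0.4]
grip_width: 0.043
```

```bash
python3 - <<'E'
from h import *
where(); snap("wrist","w14"); move(.4383,.1059,.14,.056)
f=load("w10")
E
```

```text
t 18.35 grasp [ 0.5736 -0.2571  0.1378] yaw -0.2903 down [ 0.003 -0.002 -1.   ] w 0.043 F [-0.6  0.5 -0.4]
xyz [-0.7755 -0.0122  1.0299] rot [ 0.0008 -0.2204  0.0011] rows>= 7
```

View pics/w14.png

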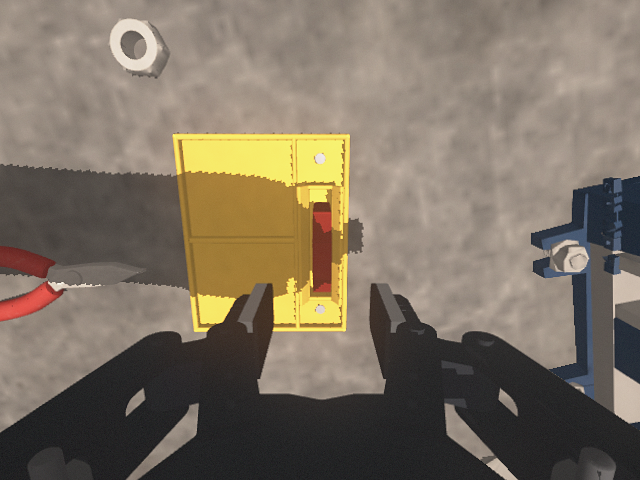

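Request:
{"method": "step_arm", "body": {
  "xyz": [
    [-0.1, -0.01, 0.14],
    [-0.22, -0.01, 0.28],
    [-0.33, -0.01, 0.42],
    [-0.44, -0.01, 0.57],
    [-0.55, -0.01, 0.71],
    [-0.66, -0.01, 0.86],
    [-0.775, -0.01, 1.0],
    [-0.775, -0.01, 1.0],
    [-0.775, -0.01, 1.0],
    [-0.775, -0.01, 1.0]
  ],
  "rotation": [
    [0, -0.03, 0],
    [0, -0.06, 0],
    [0, -0.09, 0],
    [0, -0.12, 0],
    [0, -0.16, 0],
    [0, -0.19, 0],
    [0, -0.22, 0],
    [0, -0.22, 0],
    [0, -0.22, 0],
    [0, -0.22, 0]
  ]
}}

```text
clock: 19.65
tcp_pos: [0.4362, 0.0959, 0.2939]
orientation: [-1.573, -0.042, 0.041]
contact_force: [0.0, -0.0, -0.3]
grip_width: 0.0427
```

```bash
python3 - <<'E'
from h import *
where(); f=snap("wrist","w15")
E
```

```text
t 19.65 grasp [0.4363 0.0956 0.1389] yaw 0.0527 down [ 0.001 -0.002 -1.   ] w 0.0427 F [ 0.  -0.  -0.3]
```

View pics/w15.png

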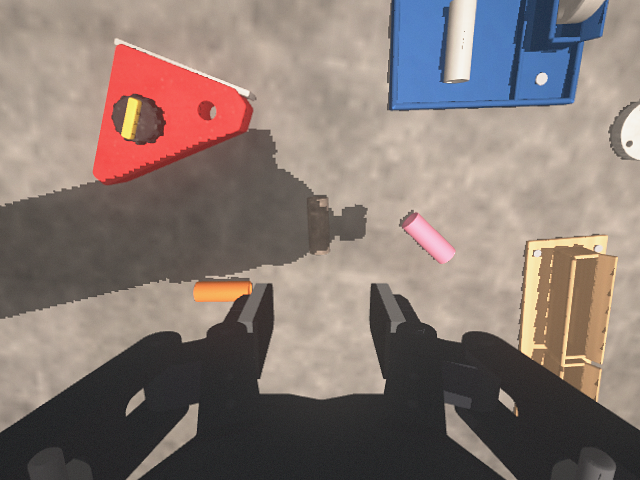

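```bash
python3 - <<'E'
from h import *
f=load("w15"); im=f["pixels"][:,:,::-1]
cv2.imwrite("pics/w15c.png",cv2.resize(cv2.convertScaleAbs(im[180:270,280:360],alpha=2),None,fx=6,fy=6,interpolation=cv2.INTER_CUBIC))
P=cast(f,[[318,196],[318,254]],.010);print(P.round(4),np.linalg.norm(P[0]-P[1])); print(cast(f,[[253,279],[253,300]],.012).round(4))
print(cast(f,[[308,225],[329,225]],.010).round(4))
E
```

```text
[[0.4326 0.1283 0.01  ]
 [0.4348 0.084  0.01  ]] 0.04431292701072929
[[0.3857 0.0618 0.012 ]
 [0.3857 0.0442 0.012 ]]
[[0.4262 0.1063 0.01  ]
 [0.4419 0.1071 0.01  ]]
```

View pics/w15c.png

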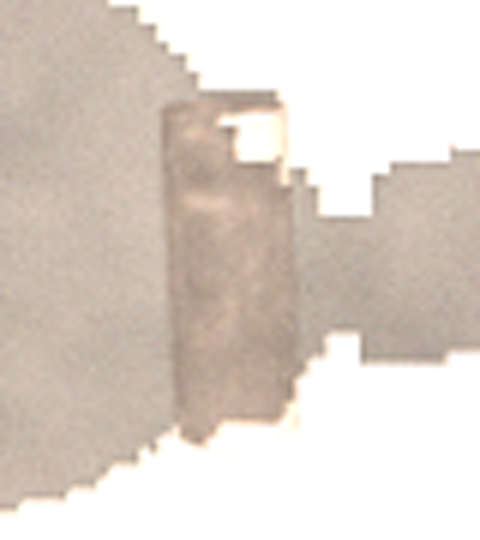

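Request:
{"method": "step_arm", "body": {
  "xyz": [
    [-0.005, 0.1, 0.025],
    [-0.007, 0.22, 0.037],
    [-0.007, 0.32, 0.037],
    [-0.007, 0.393, 0.037],
    [-0.007, 0.393, 0.037],
    [-0.007, 0.393, 0.037],
    [-0.007, 0.393, 0.037]
  ],
  "rotation": [
    [0, -0.01, 0],
    [0, -0.01, 0],
    [0, -0.01, 0],
    [0, -0.01, 0],
    [0, -0.01, 0],
    [0, -0.01, 0],
    [0, -0.01, 0]
  ]
}}

```text
clock: 20.58
tcp_pos: [0.4342, 0.1066, 0.177]
orientation: [-1.572, -0.055, 0.051]
contact_force: [0.4, 0.6, -0.1]
grip_width: 0.0424
```

Request:
{"method": "step_arm", "body": {
  "xyz": [
    [0, 0, 0],
    [0, 0, 0],
    [0, 0, 0],
    [0, 0, 0]
  ],
  "rotation": [
    [0, 0, 0],
    [0, 0, 0],
    [0, 0, 0],
    [0, 0, 0]
  ],
  "grip": 1,
  "force": 50
}}

```text
clock: 21.08
tcp_pos: [0.4345, 0.1066, 0.1779]
orientation: [-1.571, -0.056, 0.05]
contact_force: [-1.3, -0.4, 8.7]
grip_width: 0.015
```

Request:
{"method": "step_arm", "body": {
  "xyz": [
    [0, -0.2, 0],
    [0, -0.4, 0],
    [0, -0.4, 0],
    [0, -0.4, 0]
  ],
  "rotation": [
    [0, 0, 0],
    [0, 0, 0],
    [0, 0, 0],
    [0, 0, 0]
  ]
}}

```text
clock: 21.58
tcp_pos: [0.4337, 0.1066, 0.2979]
orientation: [-1.571, -0.057, 0.05]
contact_force: [-0.3, 0.8, -0.6]
grip_width: 0.0145
```

```bash
python3 - <<'E'
from h import *
where(); f=snap("wrist","w16")
c=np.array([.5342,-.2452]);th=-.2905;ex=np.array([np.cos(th),np.sin(th)]);ey=np.array([-ex[1],ex[0]])
for s in (1,-1): print(s,c-.021*ex+s*.0375*ey)
p=c-.021*ex-.0375*ey; move(p[0],p[1],.13,th)
E
```

```text
t 21.57 grasp [0.4344 0.1064 0.1429] yaw 0.0675 down [ 0.004 -0.001 -1.   ] w 0.0145 F [-0.3  0.8 -0.6]
1 [ 0.52482106 -0.20325616]
-1 [ 0.50333871 -0.27511372]
xyz [ 0.1463  0.0433 -1.2849] rot [0.0009 0.228  0.0019] rows>= 7
```

View pics/w16.png

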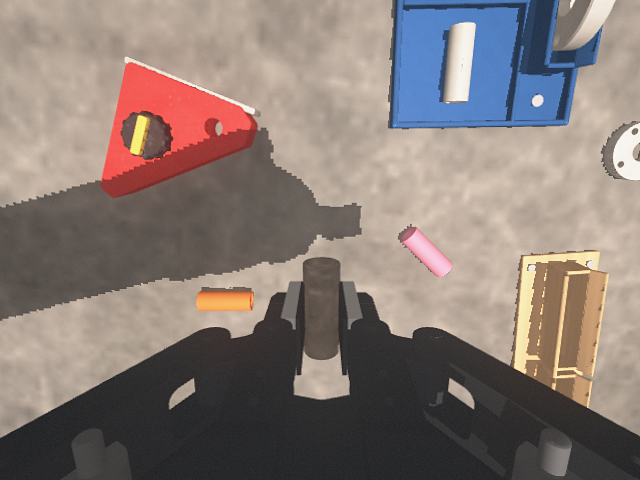

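Request:
{"method": "step_arm", "body": {
  "xyz": [
    [0.03, 0.02, -0.18],
    [0.04, 0.04, -0.36],
    [0.06, 0.04, -0.54],
    [0.08, 0.04, -0.72],
    [0.1, 0.04, -0.9],
    [0.1, 0.04, -0.9]
  ],
  "rotation": [
    [0, 0.04, 0],
    [0, 0.08, 0],
    [0, 0.12, 0],
    [0, 0.16, 0],
    [0, 0.2, 0],
    [0, 0.228, 0]
  ]
}}

```text
clock: 22.38
tcp_pos: [0.4809, -0.1655, 0.284]
orientation: [-1.562, 0.235, -0.236]
contact_force: [0.2, 1.3, 0.1]
grip_width: 0.0143
```

```bash
python3 - <<'E'
from h import *
where(); move(.5033,-.2751,.12,-.29)
E
```

```text
t 22.38 grasp [ 0.4809 -0.166   0.129 ] yaw -0.2997 down [-0.    -0.004 -1.   ] w 0.0143 F [0.2 1.3 0.1]
xyz [ 0.179   0.0314 -0.327 ] rot [ 0.0022 -0.0061  0.0005] rows>= 2
```

Request:
{"method": "step_arm", "body": {
  "xyz": [
    [0.09, 0.015, -0.16],
    [0.179, 0.031, -0.327],
    [0.179, 0.031, -0.327],
    [0.179, 0.031, -0.327],
    [0.179, 0.031, -0.327]
  ],
  "rotation": [
    [0, -0.006, 0],
    [0, -0.006, 0],
    [0, -0.006, 0],
    [0, -0.006, 0],
    [0, -0.006, 0]
  ]
}}

```text
clock: 23.0
tcp_pos: [0.5032, -0.2734, 0.2743]
orientation: [-1.561, 0.227, -0.225]
contact_force: [0.6, 0.3, -1.3]
grip_width: 0.0146
```

```bash
python3 - <<'E'
from h import *
where(); snap("wrist","w17"); move(.5033,-.2751,.027,-.29)
E
```

```text
t 23.0 grasp [ 0.503  -0.2737  0.1193] yaw -0.288 down [-0.002 -0.002 -1.   ] w 0.0146 F [ 0.6  0.3 -1.3]
xyz [ 0.0015  0.3088 -0.0045] rot [ 0.0017  0.0013 -0.0002] rows>= 2
```

View pics/w17.png

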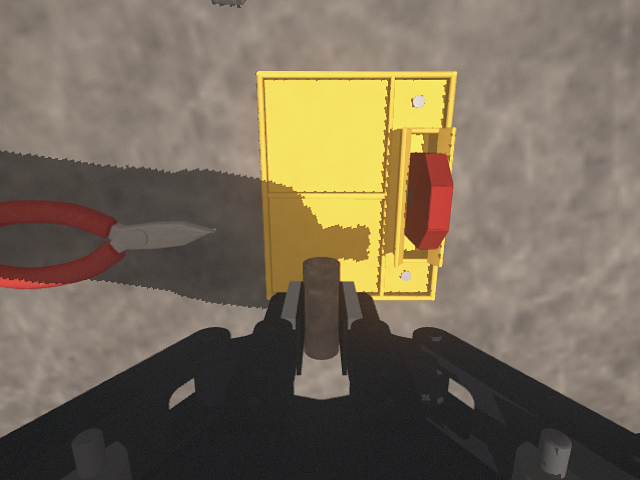

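Request:
{"method": "step_arm", "body": {
  "xyz": [
    [0.001, 0.1, -0.004],
    [0.001, 0.2, -0.004],
    [0.001, 0.27, -0.004],
    [0.001, 0.308, -0.004],
    [0.001, 0.308, -0.004],
    [0.001, 0.308, -0.004]
  ],
  "rotation": [
    [0, 0, 0],
    [0, 0, 0],
    [0, 0, 0],
    [0, 0, 0],
    [0, 0, 0],
    [0, 0, 0]
  ]
}}

```text
clock: 23.8
tcp_pos: [0.5036, -0.2747, 0.1828]
orientation: [-1.562, 0.225, -0.226]
contact_force: [0.1, 0.6, -0.2]
grip_width: 0.0143
```

Request:
{"method": "step_arm", "body": {
  "xyz": [
    [0, 0, 0],
    [0, 0, 0],
    [0, 0, 0],
    [0, 0, 0]
  ],
  "rotation": [
    [0, 0, 0],
    [0, 0, 0],
    [0, 0, 0],
    [0, 0, 0]
  ],
  "grip": 0.65
}}

```text
clock: 24.3
tcp_pos: [0.5036, -0.2748, 0.1828]
orientation: [-1.562, 0.225, -0.226]
contact_force: [0.3, 0.4, -1.1]
grip_width: 0.0298
```

Request:
{"method": "step_arm", "body": {
  "xyz": [
    [0, -0.2, 0],
    [0, -0.35, 0],
    [0, -0.35, 0],
    [0, -0.35, 0]
  ],
  "rotation": [
    [0, 0, 0],
    [0, 0, 0],
    [0, 0, 0],
    [0, 0, 0]
  ]
}}

```text
clock: 24.8
tcp_pos: [0.5032, -0.2742, 0.2874]
orientation: [-1.562, 0.226, -0.225]
contact_force: [-0.3, 0.7, 0.1]
grip_width: 0.0301
```

```bash
python3 - <<'E'
from h import *
where(); move(.4979,-.1,.13,.175)
E
```

```text
t 24.8 grasp [ 0.5031 -0.2746  0.1324] yaw -0.2873 down [-0.001 -0.002 -1.   ] w 0.0301 F [-0.3  0.7  0.1]
xyz [-0.1816  0.0065  0.5519] rot [ 0.0016 -0.2943 -0.0003] rows>= 3
```

Request:
{"method": "step_arm", "body": {
  "xyz": [
    [-0.06, 0.006, 0.15],
    [-0.12, 0.006, 0.3],
    [-0.15, 0.006, 0.42],
    [-0.182, 0.006, 0.552],
    [-0.182, 0.006, 0.552],
    [-0.182, 0.006, 0.552],
    [-0.182, 0.006, 0.552]
  ],
  "rotation": [
    [0, -0.08, 0],
    [0, -0.16, 0],
    [0, -0.24, 0],
    [0, -0.294, 0],
    [0, -0.294, 0],
    [0, -0.294, 0],
    [0, -0.294, 0]
  ],
  "grip": 0.35
}}

```text
clock: 25.68
tcp_pos: [0.4975, -0.1012, 0.2846]
orientation: [-1.569, -0.133, 0.137]
contact_force: [0.3, -0.1, -0.5]
grip_width: 0.0554
```

```bash
python3 - <<'E'
from h import *
where(); f=snap("wrist","w18"); im=f["pixels"][:,:,::-1]
cv2.imwrite("pics/w18c.png",cv2.resize(im[190:310,260:380],None,fx=5,fy=5,interpolation=cv2.INTER_CUBIC))
E
```

```text
t 25.68 grasp [ 0.4972 -0.1017  0.1296] yaw 0.172 down [-0.002 -0.003 -1.   ] w 0.0554 F [ 0.3 -0.1 -0.5]
```

View pics/w18.png

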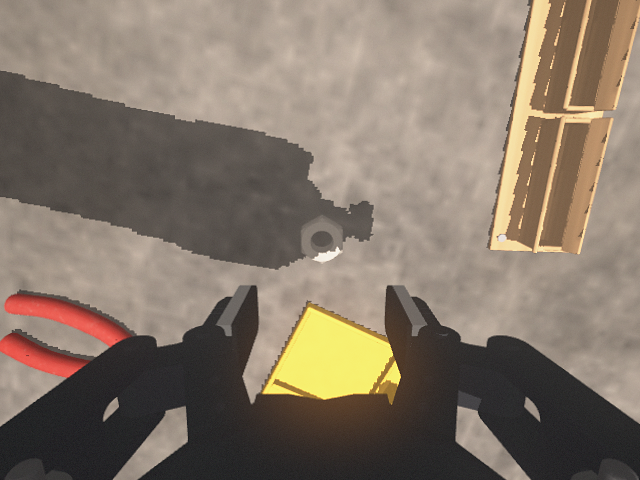

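View pics/w18c.png

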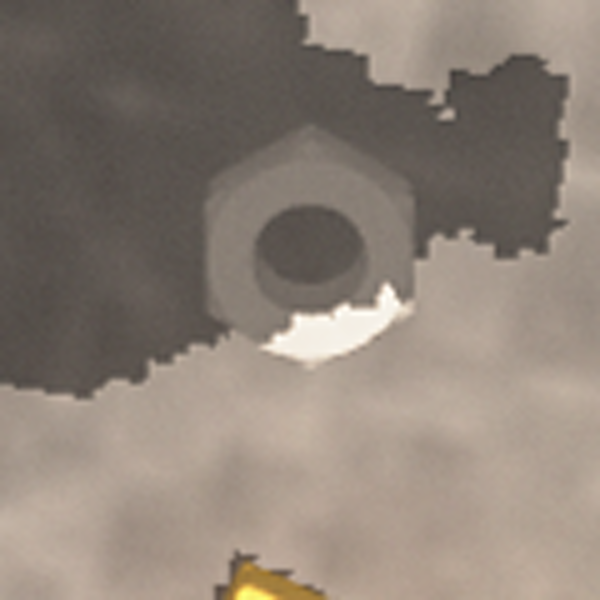

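```bash
python3 - <<'E'
from h import *
f=load("w18"); c=cast(f,[[321.8,240.5]],.016)[0]; print(c); where(); move(c[0],c[1],.021,.175)
E
```

```text
[ 0.49716847 -0.09838067  0.016     ]
t 25.73 grasp [ 0.4973 -0.1016  0.1297] yaw 0.172 down [-0.002 -0.003 -1.   ] w 0.0559 F [-1.  -0.5  0.7]
xyz [0.001  0.3624 0.0104] rot [ 0.0016 -0.0019 -0.0013] rows>= 2
```

Request:
{"method": "step_arm", "body": {
  "xyz": [
    [0.001, 0.12, 0.008],
    [0.001, 0.24, 0.008],
    [0.001, 0.33, 0.008],
    [0.001, 0.362, 0.008],
    [0.001, 0.362, 0.008],
    [0.001, 0.362, 0.008]
  ],
  "rotation": [
    [0, 0, 0],
    [0, 0, 0],
    [0, 0, 0],
    [0, 0, 0],
    [0, 0, 0],
    [0, 0, 0]
  ]
}}

```text
clock: 26.48
tcp_pos: [0.4978, -0.0994, 0.1771]
orientation: [-1.57, -0.135, 0.135]
contact_force: [-0.9, 0.2, -0.0]
grip_width: 0.0554
```

Request:
{"method": "step_arm", "body": {
  "xyz": [
    [0, 0, 0],
    [0, 0, 0],
    [0, 0, 0],
    [0, 0, 0]
  ],
  "rotation": [
    [0, 0, 0],
    [0, 0, 0],
    [0, 0, 0],
    [0, 0, 0]
  ],
  "grip": 1,
  "force": 50
}}

```text
clock: 26.98
tcp_pos: [0.4983, -0.0995, 0.1783]
orientation: [-1.57, -0.136, 0.133]
contact_force: [-0.7, -0.2, 6.9]
grip_width: 0.0276
```

Request:
{"method": "step_arm", "body": {
  "xyz": [
    [0, -0.2, 0],
    [0, -0.36, 0],
    [0, -0.36, 0],
    [0, -0.36, 0]
  ],
  "rotation": [
    [0, 0, 0],
    [0, 0, 0],
    [0, 0, 0],
    [0, 0, 0]
  ]
}}

```text
clock: 27.48
tcp_pos: [0.4977, -0.0991, 0.2862]
orientation: [-1.57, -0.136, 0.133]
contact_force: [-0.1, 0.5, -0.2]
grip_width: 0.028
```

```bash
python3 - <<'E'
from h import *
where(); move(.5230,-.2020,.12,-.29)
E
```

```text
t 27.48 grasp [ 0.4981 -0.0996  0.1312] yaw 0.1714 down [ 0.002 -0.003 -1.   ] w 0.028 F [-0.1  0.5 -0.2]
xyz [ 0.0244  0.0388 -0.3523] rot [0.0021 0.2938 0.0016] rows>= 3
```

Request:
{"method": "step_arm", "body": {
  "xyz": [
    [0.01, 0.02, -0.12],
    [0.02, 0.039, -0.24],
    [0.038, 0.039, -0.362],
    [0.038, 0.039, -0.362],
    [0.038, 0.039, -0.362],
    [0.038, 0.039, -0.362]
  ],
  "rotation": [
    [0, 0.09, 0],
    [0, 0.18, 0],
    [0, 0.27, 0],
    [0, 0.294, 0],
    [0, 0.294, 0],
    [0, 0.294, 0]
  ]
}}

```text
clock: 28.22
tcp_pos: [0.5272, -0.2028, 0.2743]
orientation: [-1.561, 0.225, -0.227]
contact_force: [-0.8, -0.1, -0.5]
grip_width: 0.028
```

```bash
python3 - <<'E'
from h import *
where(); snap("wrist","w19"); move(.5277,-.2041,.027,-.29)
E
```

```text
t 28.23 grasp [ 0.5273 -0.2032  0.1193] yaw -0.2875 down [ 0.001 -0.002 -1.   ] w 0.028 F [-0.8 -0.1 -0.5]
xyz [ 0.0017  0.3084 -0.0026] rot [0.0014 0.0014 0.0013] rows>= 2
```

View pics/w19.png

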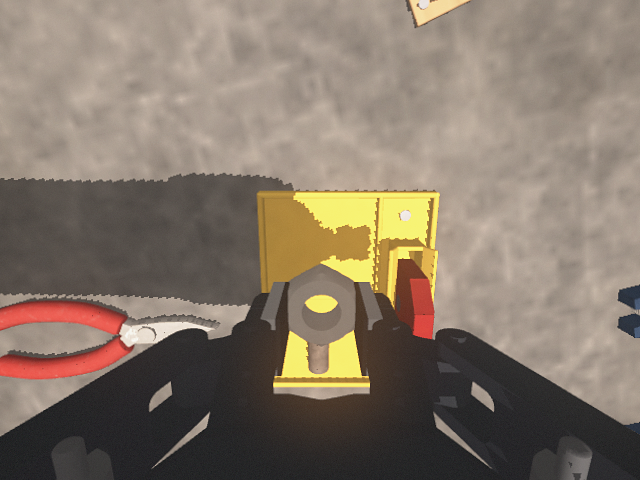

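Request:
{"method": "step_arm", "body": {
  "xyz": [
    [-0.005, 0.1, -0.002],
    [-0.005, 0.18, -0.002],
    [-0.005, 0.24, -0.002],
    [-0.005, 0.28, -0.002],
    [-0.005, 0.307, -0.002],
    [-0.005, 0.307, -0.002],
    [-0.005, 0.307, -0.002]
  ],
  "rotation": [
    [0, 0, 0],
    [0, 0, 0],
    [0, 0, 0],
    [0, 0, 0],
    [0, 0, 0],
    [0, 0, 0],
    [0, 0, 0]
  ]
}}

```text
clock: 29.15
tcp_pos: [0.526, -0.2035, 0.1829]
orientation: [-1.562, 0.224, -0.228]
contact_force: [0.4, 0.5, -0.6]
grip_width: 0.0279
```

Request:
{"method": "step_arm", "body": {
  "xyz": [
    [0, 0, 0],
    [0, 0, 0],
    [0, 0, 0],
    [0, 0, 0]
  ],
  "rotation": [
    [0, 0, 0],
    [0, 0, 0],
    [0, 0, 0],
    [0, 0, 0]
  ],
  "grip": 0.55
}}

```text
clock: 29.65
tcp_pos: [0.5261, -0.2035, 0.183]
orientation: [-1.562, 0.224, -0.228]
contact_force: [-0.0, -0.2, 0.1]
grip_width: 0.0384
```

Request:
{"method": "step_arm", "body": {
  "xyz": [
    [0, -0.1, 0],
    [0, -0.25, 0],
    [0, -0.5, 0],
    [0, -0.5, 0],
    [0, -0.5, 0]
  ],
  "rotation": [
    [0, 0, 0],
    [0, 0, 0],
    [0, 0, 0],
    [0, 0, 0],
    [0, 0, 0]
  ]
}}

```text
clock: 30.28
tcp_pos: [0.5258, -0.2031, 0.3336]
orientation: [-1.562, 0.223, -0.229]
contact_force: [-0.4, 0.7, -0.3]
grip_width: 0.0384
```

```bash
python3 - <<'E'
from h import *
where(); move(.52,-.30,.18,-.29)
E
```

```text
t 30.27 grasp [ 0.5264 -0.2036  0.1786] yaw -0.2878 down [ 0.004 -0.003 -1.   ] w 0.0384 F [-0.4  0.7 -0.3]
xyz [ 0.0732 -0.0036 -0.3153] rot [0.0013 0.0014 0.003 ] rows>= 2
```

Back off for a clear view of the whole yellow tray.

Request:
{"method": "step_arm", "body": {
  "xyz": [
    [0.03, 0, -0.15],
    [0.07, 0, -0.315],
    [0.07, 0, -0.315],
    [0.07, 0, -0.315]
  ],
  "rotation": [
    [0, 0, 0],
    [0, 0, 0],
    [0, 0, 0],
    [0, 0, 0]
  ]
}}

```text
clock: 30.78
tcp_pos: [0.5187, -0.299, 0.3318]
orientation: [-1.56, 0.225, -0.227]
contact_force: [0.1, 0.5, -0.0]
grip_width: 0.0386
```

```bash
python3 - <<'E'
from h import *
where(); snap("wrist","w20"); f=snap("scene","c20"); s=snap("side","s20")
a=cv2.resize(f["pixels"][150:400,180:510,::-1],(660,500)); cv2.imwrite("pics/c20c.png",a)
E
```

```text
t 30.77 grasp [ 0.5188 -0.2992  0.1768] yaw -0.2881 down [ 0.001 -0.001 -1.   ] w 0.0386 F [ 0.1  0.5 -0. ]
```

View pics/w20.png

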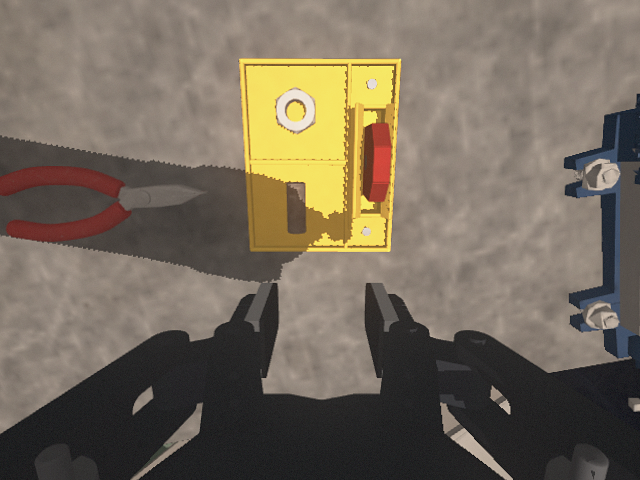

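View pics/c20c.png

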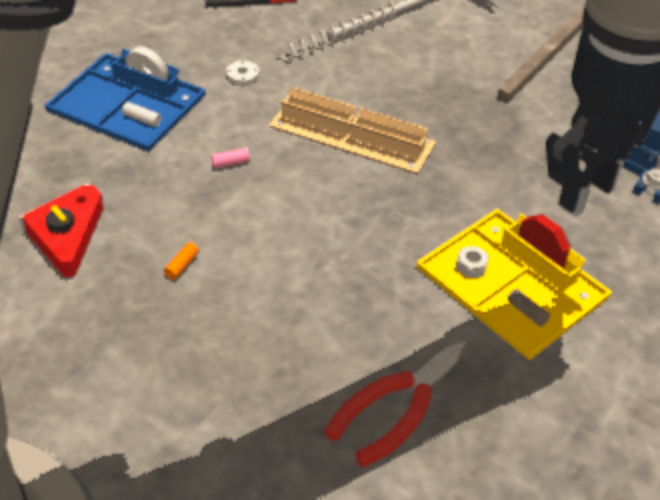

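View pics/s20.png

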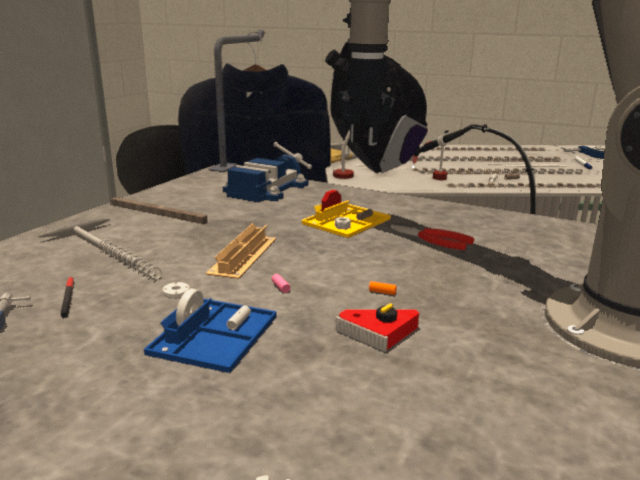

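All five parts are placed correctly, the arm is clear, and the pliers, magnet and decoys haven't moved.

```bash
python3 -c "
from bench import r
o=r.get_obs();print(o['clock'],abs(o['qvel']).max(),o['contact_force']);print(r.hand_in())"
```

```text
30.925 0.005843021317340699 [-0.27995582 -0.00083269  0.04613896]
the job is handed in; nothing more can be done
None
```

Both weld kits are made up and the job was handed in at about 31 s of the 102 s allowed.

- **Blue tray:** the 56 mm flange stands on edge in the slot and the bright tube lies flat in the compartment at -y.
- **Yellow tray:** the gusset stands on edge in the slot, the rusty tube lies flat in the compartment at -y, and the nut lies flat in the one at +y.

**Last checks:** the final scene and side pictures show all five parts in place, each tube and the nut in a compartment of its own. The pliers, magnet, decoy tubes and small flange look unmoved. The arm was clear of everything and at rest, with wrist force near 0. The highest wrist force I read was about 9 N, at the ends of moves.

**One disagreement:** the scene camera put the trays about 5–7 mm away from where the wrist camera did. I used the wrist values; their sizes matched the given dimensions, and both plates went into their slots with no noticeable side force.

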